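# Load the dead-weight pressure tester

### The job

Load the dead-weight pressure tester for its next calibration point: take the four steel disc weights from the mat, one at a time, and stack them on the tester's weight carrier in order of size, the largest at the bottom and the smallest on top, each fully home over the spigot below it, flat and centred. Set each one down gently, never dropping it, and do not shove or knock over the other loose things on the bench.

Things in the scene. Friction and masses are not known exactly. Their poses are not given: they have to be found in the camera images.
- carrier_seat (a point): Centre of the flat top face of the tester's weight carrier: steel platform 70 mm across on the column, 135 mm above the bench; x points to the machine's back, z up. A spigot rises from it: 20 mm across, 8 mm high, tapered to 15. Fixed grey machine 290 x 260 mm, deck 82 mm high. Only its 80 mm dial gauge (129 mm behind, 65 mm left of the column) is higher: 210 mm
- weight_68_center (a point): The largest steel disc weight: 68 mm across, 24 mm high plus a top spigot as on the carrier (20 mm across, 8 mm high, tapered to 15). Recess underneath 24 mm across, 10 mm deep, drops over the spigot below so that flat faces meet. Lies flat, spigot up, on the 3 mm mat. Point: centre of the disc, 12 mm above its underside; z up. About 0.66 kg; grip it across its rim
- weight_57_center (a point): The second largest steel disc weight: 57 mm across, 22 mm high plus a top spigot as on the carrier (20 mm across, 8 mm high, tapered to 15). Recess underneath 24 mm across, 10 mm deep, drops over the spigot below so that flat faces meet. Lies flat, spigot up, on the 3 mm mat. Point: centre of the disc, 11 mm above its underside; z up. About 0.42 kg; grip it across its rim
- weight_46_center (a point): The third steel disc weight: 46 mm across, 20 mm high plus a top spigot as on the carrier (20 mm across, 8 mm high, tapered to 15). Recess underneath 24 mm across, 10 mm deep, drops over the spigot below so that flat faces meet. Lies flat, spigot up, on the 3 mm mat. Point: centre of the disc, 10 mm above its underside; z up. About 0.24 kg; grip it across its rim
- weight_36_center (a point): The smallest steel disc weight: 36 mm across, 18 mm high plus a top spigot as on the carrier (20 mm across, 8 mm high, tapered to 15). Recess underneath 24 mm across, 10 mm deep, drops over the spigot below so that flat faces meet. Lies flat, spigot up, on the 3 mm mat. Point: centre of the disc, 9 mm above its underside; z up. About 0.13 kg; grip it across its rim
- adaptor_center (a point): Bystander: brass pipe adaptor standing among the weights, 50 mm high, hexagon 30 mm across flats. Point: half-way up its axis
- oil_bottle_center (a point): Bystander: small closed amber oil bottle with black cap standing among the weights, 32 mm in diameter, 62 mm high. Point: half-way up its axis
- multimeter_center (a point): Bystander: hand-held multimeter lying on its back beyond the mat, 180 x 84 x 40 mm, long side along its x axis. Point: its centre
- dust_brush: Bystander: brush lying on the robot's side of the mat, about 200 mm long along its x axis. Point: the underside of its middle
- screwdriver: Bystander: black-handled screwdriver lying between mat and multimeter, about 200 mm long along its x axis. Point: the underside of its middle

How it is judged:
By the outcome, as a careful person would: the job done as asked, in the order asked, and still so for the second after the job is handed in, with the robot touching nothing.
It also fails if it takes over 112 s, if anything falls off the work surface, if the arm or the gripper's body presses on something with over 40 N, if the wrist force passes 120 N, or if a joint passes its speed limit or range.

### The arm

A 7-joint arm with a two-finger parallel gripper is mounted at the origin on the work surface. World frame = base frame: x ahead of the robot, y to its left, z up, the work surface at z = 0. Lengths are in mm, angles in rad, forces in N, time in s.
With the tool pointing down it reaches from about 400 to 875 mm from the base axis. Payload 4.4 kg.
Tool frame: the origin (TCP) lies at the very end of the fingers, on their centre line; the grasp point (between the pads) lies 19 mm behind it (grip_depth is the distance from the TCP to the grasp point, in mm); z points along the fingers, y is the direction in which the jaws open and shut (so a half turn about z gives the same grasp; the last joint's range is limited). The gripper opens to 85 mm and grips with 20 to 120 N. Pads are 22 mm wide; open, the fingers measure 114 mm over their backs; the gripper's body (76 mm by 85 mm) begins 54 mm behind the grasp point. The pads swing forward as they close: fully open they stand 13 mm farther back than shut.
Start: joints at [1.155, 0.628, 0.038, 1.517, -0.027, 0.996, -0.02], TCP at [222.789, -610.641, 231.313] pointing down, gripper open.
Joint ranges: [-3.06, 3.06], [-0.37, 2.12], [-1.25, 1.32], [0.18, 2.47], [-1.1, 4.24], [0.23, 1.98], [-2.94, 2.94]. Speed limits (rad/s): [2.57, 2.57, 3.14, 3.14, 3.14, 3.14, 3.14].

### API

Orientations are given as [roll, pitch, yaw] about the fixed x, y, z axes, in that order (R = Rz(yaw) Ry(pitch) Rx(roll)).
In Python, from cell import read_state, get_image, finish_job, recognise, outline_of, grip_depth gives the robot as it stands. The module is installed in compiled form; this text tells all that it offers.
- The arm moves only by the tool send_rows, never from a script. Its argument "rows" is a list of rows, each a list of 5 numbers: the gripper command: -1 is shut, 1 is fully open, values between are in proportion, then the shift along the tool's x, y, z in m, then the turn about the tool's z in rad. In form: [[claw, tx, ty, tz, roll], ...]. A call has 1 to 12 rows; each row shifts and turns the pose as measured when the row begins, along the tool's axes as they then stand; what a row does not reach is not made up. A row lasts 1/12 s, in which the tool goes at most 41.7 mm and 7.16 degrees, less where a joint would pass 70% of its speed; a pose out of reach is approached as far as the arm can. A call with a gripper value outside its range is refused whole. The fingers move at their own pace and stop on an object; the grip force is fixed at half the most. Time passes only in rows, so rows that do not move let the fingers close. It gives the time, the measured TCP pose, the force and the opening at its end, in the units of the state.
- read_state(): the state, without advancing time (a new reading comes with each control period).
- get_image(name): name is "scene" or "top" or "wrist"; returns a dict with "image" (384x512x3 uint8, blue, green, red), "z_map" (384x512 float32, mm along the optical axis (not along the pixel's ray), 0 where there is no reading), "K" (3x3 intrinsics, pixels), "R" (3x3) and "t" (3): a world point X has camera coordinates R X + t; the wrist camera has in their place "tool_from_camera" (4x4, takes a point from camera to tool coordinates, whose origin is the TCP and whose axes are the flange's). Camera axes: x right, y down, z forward; pixel columns grow to the right and rows downward; lengths in mm; the calibration is good to about 2 mm. A picture is of the moment at which its call begins: read the wrist's pose just before it.
- finish_job(): hands the job in, once; it reports no verdict.
Trained networks look in a picture, given as the dict that the camera call returned (one of the last four; its "shot" number tells which), for a name from the list of things; names that differ only in an ending like _2 or _b are one class to them, and where a whole thing is asked for, a point or a joint stands for the part that bears it (a point fixed in the world has none). Each returns a list of dicts, best first, with "score" (0 to 1); they miss things now and then, are a little off and sometimes report something else, mostly with a low value. They report only what shows in the picture. A call takes as long as a camera call.
- recognise(picture, query): "box" ([left, top, right, bottom] in pixels, round what is visible of it).
- outline_of(picture, query): "mask" (384x512 bool, what is visible of it) and "box" ([left, top, right, bottom] in pixels, round what is visible of it).
The state is a dict: "clock": time; "qpos": joint angles; "qd": joint speeds; "tau": joint torques, N m; "eef_pos": TCP position; "tool_rot": TCP orientation; "force": force on the tool from outside, world axes, zero at the start; "torque": the same for the moment, N m; "width": finger opening in mm.
Only numpy, scipy, OpenCV 4.12 (cv2) and the standard library are available. Lean on these libraries where they do the work, as an engineer would, in place of code of your own. Each camera call takes 0.05 s, during which the arm holds its last target.

## Working session

There is one attempt and no reset: what is moved stays moved. The work goes in short steps, Python scripts to look and compute and a tool call to move; the robot and the scene stay as the last step left them, time stands still between calls to the robot, and variables do not carry over. Pictures are saved under pics/ and viewed, and the job is handed in when it is done.

Besides the shell and the picture viewer there is one more tool, called after "Call:" as name([rows], argument=value, ...), one row to a line, values as JSON. send_rows: Moves the arm, as the interface text tells. Its arguments: {"type":"object","properties":{"rows":{"type":"array"}},"required":["rows"]}

```bash
mkdir -p pics; ls
python3 - <<'E'
from cell import *
import cv2
s=read_state();print(s)
print(grip_depth)
for n in ("scene","top","wrist"):
    p=get_image(n);cv2.imwrite(f"pics/a_{n}.png",p["image"]);print(n,p["K"].tolist(),[ (k,p[k].tolist()) for k in("R","t","tool_from_camera") if k in p])
E
```

```text
pics
{'clock': 0.0, 'qpos': array([ 1.15521926,  0.62932403,  0.03841327,  1.51836175, -0.02699607,
        0.99631217, -0.02001418]), 'qd': array([-0.00108211, -0.00163309, -0.00129565, -0.00052887, -0.0005595 ,
        0.00064445, -0.0012788 ]), 'tau': array([-4.27256737e-04, -5.63385451e+01,  1.22651696e+00, -1.93435282e+01,
        1.11352064e-02,  1.06611487e-02,  5.72616131e-06]), 'eef_pos': array([ 222.57544371, -610.03965399,  230.40489536]), 'tool_rot': array([-3.13970444e+00,  1.02320851e-05,  3.49788380e-01]), 'force': array([ 0.5696225 , -0.26154857,  0.37989311]), 'torque': array([-0.07186812,  0.03359349,  0.07437124]), 'width': 85.15518331545894}
18.700000000000003
scene [[361.21416113519564, 0.0, 253.39204224017496], [0.0, 361.21416113519564, 193.02276382008608], [0.0, 0.0, 1.0]] [('R', [[-0.07703024119932272, 0.9970243360197115, -0.0029690613378017317], [0.622461757569616, 0.045764799582675764, -0.7813110414441242], [-0.778850243823624, -0.06203270511279502, -0.6241347940888012]]), ('t', [19.880224183977603, -265.7976224382685, 1345.64203240344])]
top [[423.10220287665015, 0.0, 250.48108111563786], [0.0, 423.10220287665015, 187.82977202271397], [0.0, 0.0, 1.0]] [('R', [[-0.030784222117739825, -0.9993753200659748, 0.01735803305781293], [-0.9940853427318369, 0.028802530174027195, -0.10471268128216625], [0.10414731410042187, -0.02047886468056081, -0.9943510210519538]]), ('t', [10.30764844756426, 545.753831057192, 1216.7521292549625])]
wrist [[265.9730633288827, 0.0, 255.953425545441], [0.0, 265.9730633288827, 187.75047950172322], [0.0, 0.0, 1.0]] [('tool_from_camera', [[0.0004013012473800472, -0.9599390717847729, -0.280208524885119, 69.80331486055303], [0.9999998505618313, 0.0002811946559950929, 0.00046883459522700083, 1.2111362480482502], [-0.0003712595064008589, -0.28020867115517856, 0.9599390411770037, -141.99127154554708], [0.0, 0.0, 0.0, 1.0]])]
```

View pics/a_scene.png

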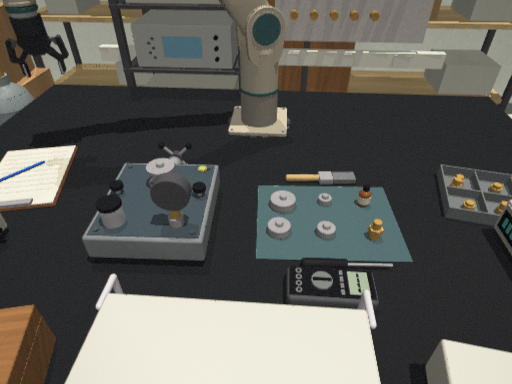

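View pics/a_top.png

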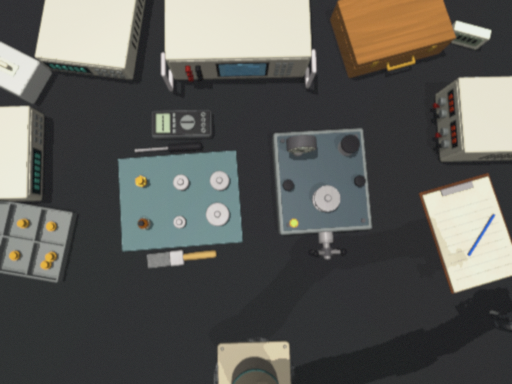

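View pics/a_wrist.png

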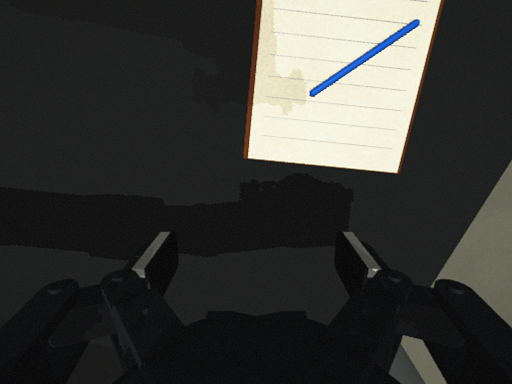

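The top view shows the weights near px (217,215), (219,180), (181,183) and (180,222), with the carrier at (326,198), the adaptor at (141,182) and the bottle at (145,224). Next I'll measure them.

```bash
cat > h.py <<'E'
from cell import *
import numpy as np, cv2
from scipy.spatial.transform import Rotation as Ro
def cam(p, s=None):
    """returns camera->world rotation, origin"""
    if "R" in p: return p["R"].T, -p["R"].T@p["t"]
    T=p["tool_from_camera"]; Rt=Ro.from_euler("xyz",s["tool_rot"]).as_matrix()
    return Rt@T[:3,:3], Rt@T[:3,3]+s["eef_pos"]
def ray(p,u,v,h,s=None):
    R,o=cam(p,s); d=R@np.linalg.inv(p["K"])@np.array([u,v,1.]); return o+d*(h-o[2])/d[2]
def cloud(p,mask=None,s=None):
    z=p["z_map"]; m=z>0
    if mask is not None: m&=mask
    v,u=np.nonzero(m); zz=z[v,u]; R,o=cam(p,s)
    c=np.linalg.inv(p["K"])@np.vstack([u,v,np.ones_like(u)])*zz
    return (R@c).T+o
def circle(pts):
    (x,y),r=cv2.minEnclosingCircle(pts[:,:2].astype(np.float32)); return x,y,r
E
python3 - <<'E'
from h import *
p=get_image("top")
names=["weight_68_center","weight_57_center","weight_46_center","weight_36_center","carrier_seat","adaptor_center","oil_bottle_center","multimeter_center","dust_brush","screwdriver"]
im=p["image"].copy()
for n in names:
    for o in outline_of(p,n)[:3]:
        if o["score"]<.2: continue
        c=cloud(p,o["mask"]);
        if len(c)<5: continue
        zt=np.percentile(c[:,2],90)
        b=o["box"]; 
        print(n,round(o["score"],2),np.round(b,1),"n",len(c),"zpct",np.percentile(c[:,2],[10,50,90,99]).round(1),"med",np.median(c,0).round(1),"bbctr",ray(p,(b[0]+b[2])/2,(b[1]+b[3])/2,np.median(c[:,2])).round(1), "circ",np.round(circle(c),1))
E
```

```text
weight_68_center 0.9 [203.6 201.6 229.4 227. ] n 376 zpct [23.7 27.2 31.2 37.3] med [473.3  92.   27.2] bbctr [471.1  95.7  27.2] circ [473.6  93.   33.2]
weight_57_center 0.69 [209.9 169.9 229.8 187.8] n 278 zpct [21.5 24.9 30.6 35.2] med [571.6  85.6  24.9] bbctr [575.5  83.6  24.9] circ [572.7  85.9  27.7]
weight_46_center 0.71 [171.3 172.7 188.4 190.4] n 204 zpct [17.1 22.7 28.7 34.2] med [570.2 198.1  22.7] bbctr [571.1 201.8  22.7] circ [572.7 201.7  24.4]
weight_46_center 0.66 [269.4 125.7 369.5 258.3] n 9737 zpct [ 79.3  83.5 135.  207.2] med [ 546.5 -203.7   83.5] bbctr [ 522.6 -198.8   83.5] circ [ 545.  -222.   207.9]
weight_36_center 0.62 [174.5 215.1 184.9 227.9] n 110 zpct [16.7 22.  29.1 32.7] med [453.6 204.1  22. ] bbctr [453.5 203.9  22. ] circ [453.5 205.   16.7]
carrier_seat 0.85 [270.  126.8 369.5 256.6] n 9583 zpct [ 79.5  83.5 135.2 207.3] med [ 546.8 -204.4   83.5] bbctr [ 523.4 -199.7   83.5] circ [ 539.2 -207.7  200.2]
adaptor_center 0.6 [133.5 175.5 145.9 183.8] n 94 zpct [28.7 36.2 54.5 56.6] med [573.4 312.3  36.2] bbctr [578.4 316.6  36.2] circ [575.3 315.7  16. ]
multimeter_center 0.98 [150.6 109.2 210.9 135.6] n 1689 zpct [30.  37.3 42.2 47.1] med [741.1 195.   37.3] bbctr [745.7 194.7  37.3] circ [744.1 198.4  96.1]
dust_brush 0.85 [149.5 245.9 213.8 267.3] n 793 zpct [ 8.7 17.4 21.2 23.9] med [351.4 224.9  17.4] bbctr [351.5 200.3  17.4] circ [351.3 204.3 101.9]
screwdriver 0.59 [132.7 138.9 202.3 151.1] n 394 zpct [ 0.5 20.2 26.2 28.4] med [675.4 191.2  20.2] bbctr [682.3 237.5  20.2] circ [680.3 234.5  98.2]
```

Run:
```python
from h import *
p=get_image("top")
c=cloud(p)
m=(abs(c[:,2]-135)<5)&(abs(c[:,0]-520)<80)&(abs(c[:,1]+205)<80)
print("platform",m.sum(),np.median(c[m],0).round(1),np.round(circle(c[m]),1),c[m].min(0).round(1),c[m].max(0).round(1))
m=(c[:,2]>150)&(abs(c[:,0]-600)<120)&(abs(c[:,1]+205)<150)
print("gauge",m.sum(),c[m].min(0).round(1),c[m].max(0).round(1))
for o in recognise(p,"oil_bottle_center")[:2]: print(o, ray(p,(o['box'][0]+o['box'][2])/2,(o['box'][1]+o['box'][3])/2,40))
m=(c[:,2]>45)&(abs(c[:,0]-455)<50)&(abs(c[:,1]-310)<60); print("bottle",np.median(c[m],0).round(1))
s=read_state(); w=get_image("wrist"); T=w["tool_from_camera"]
z=w["z_map"]; v,u=np.nonzero(z>0); q=(np.linalg.inv(w["K"])@np.vstack([u,v,np.ones_like(u)])*z[v,u]); q=(T[:3,:3]@q).T+T[:3,3]
for sg in(-1,1):
    m=(abs(q[:,0])<14)&(q[:,1]*sg>20)&(q[:,1]*sg<75)&(q[:,2]>-60)&(q[:,2]<15)
    print(sg,m.sum(),q[m].min(0).round(1),q[m].max(0).round(1),np.percentile(q[m][:,2],[50,90,98]).round(1), np.percentile(q[m][:,1]*sg,[2,98]).round(1))
```

```text
platform 483 [ 501.8 -208.2  134.6] [ 502.7 -209.4   35. ] [ 468.7 -242.9  130. ] [ 536.9 -174.8  140. ]
gauge 475 [ 624.9 -179.5  150.6] [ 660.9 -100.   213.4]
bottle [451.4 306.8  62.4]
-1 2657 [-12.8 -71.6 -60. ] [ 13.2 -39.6 -12.1] [-40.2 -21.3 -15.1] [41.3 63.7]
1 2652 [-12.4  42.1 -60. ] [ 13.3  74.8 -11.9] [-40.2 -21.3 -15.4] [43.4 66.3]
```

Call:
send_rows([
  [1, 0, 0, -0.01, 0.117],
  [1, 0, 0, -0.01, 0.117],
  [1, 0, 0, 0, 0.116],
  [1, 0.024, -0.034, 0, 0],
  [1, 0.024, -0.034, 0, 0],
  [1, 0.024, -0.034, 0, 0],
  [1, 0.024, -0.034, 0, 0],
  [1, 0.024, -0.034, 0, 0],
  [1, 0.024, -0.034, 0, 0],
  [1, 0.024, -0.034, 0, 0],
  [1, 0.024, -0.034, 0, 0],
  [1, 0.024, -0.034, 0, 0],
])

```text
clock: 1.85
eef_pos: [440.2, -315.9, 250.1]
tool_rot: [3.131, 0.002, -0.041]
force: [0.8, -0.6, 0.7]
width: 85.2
```

Call:
send_rows([
  [1, 0.015, -0.03, 0.0, -0.02],
  [1, 0.015, -0.03, 0.0, -0.02],
  [1, 0.015, -0.03, 0.0, 0],
  [1, 0.012, -0.015, 0, 0],
  [1, 0, 0, 0, 0],
  [1, 0, 0, 0, 0],
  [1, 0, 0, 0, 0],
])

```text
clock: 2.43
eef_pos: [508.7, -194.1, 249.9]
tool_rot: [3.136, -0.004, 0.021]
force: [0.6, 0.2, -0.4]
width: 85.4
```

Call:
send_rows([
  [1, -0.006, 0.014, 0.0, 0.02],
  [1, 0, 0, 0, 0],
  [1, 0, 0, 0, 0],
  [1, 0, 0, 0, 0],
])

```text
clock: 2.77
eef_pos: [499.4, -215.3, 250.2]
tool_rot: [3.133, -0.002, -0.01]
force: [0.2, 0.0, 0.2]
width: 85.5
```

Run:
```python
from h import *
s=read_state(); p=get_image("wrist"); print(s["eef_pos"],s["tool_rot"],abs(s["qd"]).max()); cv2.imwrite("pics/w1.png",p["image"])
np.savez("w1.npz",**{k:p[k] for k in("image","z_map","K","tool_from_camera")},eef_pos=s["eef_pos"],tool_rot=s["tool_rot"])
c=cloud(p,None,s)
m=(abs(c[:,2]-135)<5)&(abs(c[:,0]-505)<60)&(abs(c[:,1]+208)<60)
print("platform",m.sum(),np.median(c[m],0).round(1),np.round(circle(c[m]),1))
m=(c[:,2]>139)&(c[:,2]<149)&(abs(c[:,0]-505)<20)&(abs(c[:,1]+208)<20)
print("spigot",m.sum(),np.median(c[m],0).round(1),np.round(circle(c[m]),1))
```

```text
[ 499.42070708 -215.26100563  250.19349555] [ 3.13301629e+00 -2.48812544e-03 -9.78061366e-03] 0.01914808739740442
platform 3428 [ 506.4 -210.5  134.4] [ 503.6 -210.4   34.9]
spigot 257 [ 504.2 -210.3  142.1] [ 503.9 -210.5    9.3]
```

View pics/w1.png

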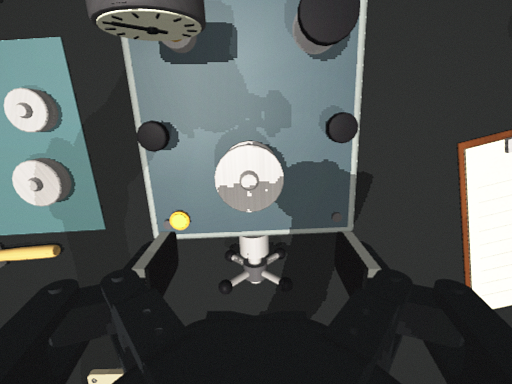

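Call:
send_rows([
  [1, -0.003, -0.034, 0, -0.01],
  [1, -0.003, -0.034, 0, 0],
  [1, -0.003, -0.034, 0, 0],
  [1, -0.003, -0.034, 0, 0],
  [1, -0.003, -0.034, 0.0, 0],
  [1, -0.003, -0.034, 0.012, 0],
  [1, -0.003, -0.034, 0.02, 0],
  [1, -0.003, -0.034, 0.02, 0],
  [1, 0, -0.02, 0.02, 0],
  [1, 0, 0, 0.01, 0],
  [1, 0, 0, 0, 0],
  [1, 0, 0, 0, 0],
])

```text
clock: 3.82
eef_pos: [479.7, 83.9, 163.3]
tool_rot: [3.132, -0.012, -0.011]
force: [1.1, 0.0, 0.1]
width: 85.2
```

```bash
cat >> h.py <<'E'
D={68:24,57:22,46:20,36:18}
P0={68:(473,93),57:(572,86),46:(572,201),36:(453.5,205)}
def look(d,name,xy=None,zb=3,tgt=None):
    s=read_state(); p=get_image("wrist"); cv2.imwrite(f"pics/{name}.png",p["image"])
    c=cloud(p,None,s); x,y=xy or P0[d]; zt=zb+D[d]
    near=np.hypot(c[:,0]-x,c[:,1]-y)<d/2+15
    m=near&(abs(c[:,2]-zt)<4)
    print("disc top",m.sum(),np.median(c[m],0).round(1),"circ",np.round(circle(c[m]),1))
    m=near&(c[:,2]>zt+5)&(c[:,2]<zt+14)&(np.hypot(c[:,0]-x,c[:,1]-y)<20)
    if m.sum()>5:
        sp=circle(c[m]); print("spig",m.sum(),np.median(c[m],0).round(1),"circ",np.round(sp,1))
    print("eef",s["eef_pos"].round(1),s["tool_rot"].round(3),"w",s["width"].round(1),"qd",abs(s["qd"]).max().round(3),"t",s["clock"])
    Rt=Ro.from_euler("xyz",s["tool_rot"]).as_matrix()
    if m.sum()>5: print("spig in tool xy (mm):",(Rt.T@(np.array([sp[0],sp[1],zt+8])-s["eef_pos"])).round(1))
E
python3 - <<'E'
from h import *
look(68,"w2")
E
```

```text
disc top 2687 [476.1  93.4  26.3] circ [473.6  93.5  33.9]
spig 194 [474.4  93.5  34. ] circ [474.3  93.7   9.2]Traceback (most recent call last):
  File "<stdin>", line 2, in <module>
  File "h.py", line 30, in look
    print("eef",s["eef_pos"].round(1),s["tool_rot"].round(3),"w",s["width"].round(1),"qd",abs(s["qd"]).max().round(3),"t",s["clock"])
                                                                 ^^^^^^^^^^^^^^^^
AttributeError: 'float' object has no attribute 'round'
```

```bash
sed -i 's/s\["width"\].round(1)/round(s["width"],1)/' h.py
cat >> h.py <<'E'
def go(x,y,z):
    a=[read_state() for _ in range(1)][0]; Rt=Ro.from_euler("xyz",a["tool_rot"]).as_matrix()
    print("eef",a["eef_pos"].round(1),a["tool_rot"].round(3),"delta tool mm",(Rt.T@(np.array([x,y,z])-a["eef_pos"])).round(1))
E
python3 -c "
from h import *
go(474,93.6,60);go(474,93.6,0)"
```

```text
eef [479.8  83.5 163.5] [ 3.132 -0.013 -0.011] delta tool mm [ -7.2 -11.1 103.3]
eef [479.8  83.5 163.5] [ 3.132 -0.013 -0.011] delta tool mm [ -8.  -11.6 163.3]
```

Call:
send_rows([
  [1, -0.002, -0.003, 0.02, -0.01],
  [1, -0.002, -0.003, 0.02, 0],
  [1, -0.002, -0.003, 0.02, 0],
  [1, -0.001, -0.002, 0.02, 0],
  [1, 0, 0, 0.01, 0],
  [1, 0, 0, 0, 0],
  [1, 0, 0, 0, 0],
  [1, 0, 0, 0, 0],
])

```text
clock: 4.53
eef_pos: [483.9, 85.3, 78.6]
tool_rot: [3.132, -0.031, -0.018]
force: [0.1, 0.6, -0.1]
width: 85.3
```

```bash
python3 -c "
from h import *
go(474,93.6,40);go(474,93.6,0);look(68,'w3')"
```

```text
eef [483.9  85.3  78.6] [ 3.132 -0.031 -0.018] delta tool mm [-11.3  -8.4  38.2]
eef [483.9  85.3  78.6] [ 3.132 -0.031 -0.018] delta tool mm [-12.5  -8.8  78.2]
disc top 4977 [477.2  93.4  26.4] circ [473.8  93.3  34. ]
spig 364 [474.5  93.4  34.2] circ [474.1  93.6   8.8]
eef [483.9  85.3  78.6] [ 3.132 -0.031 -0.018] w 85.3 qd 0.019 t 4.5333
spig in tool xy (mm): [-11.3  -8.5  43.2]
```

Call:
send_rows([
  [1, -0.006, -0.004, 0, -0.02],
  [1, 0, 0, 0, 0],
  [1, -0.006, -0.004, 0, 0],
  [1, 0, 0, 0, 0],
])

```text
clock: 4.92
eef_pos: [473.1, 94.0, 81.3]
tool_rot: [3.133, -0.037, 0.002]
force: [-0.7, 0.3, -0.3]
width: 85.4
```

Call:
send_rows([
  [1, 0, 0, 0.005, 0],
  [1, 0, 0, 0.005, 0],
  [1, 0, 0, 0.005, 0],
  [1, 0, 0, 0.005, 0],
  [1, 0, 0, 0, 0],
])

```text
clock: 5.33
eef_pos: [473.9, 94.7, 59.8]
tool_rot: [3.133, -0.038, 0.004]
force: [-0.7, -0.9, -0.5]
width: 85.4
```

Call:
send_rows([
  [1, 0, 0, -0.022, 0],
  [1, 0, 0, -0.022, 0],
  [1, 0, 0, -0.022, 0],
  [1, 0, 0, -0.022, 0],
  [1, 0, 0, 0, 0],
  [1, 0, 0, 0, 0],
])

```text
clock: 5.83
eef_pos: [469.0, 94.3, 147.5]
tool_rot: [3.131, -0.031, 0.003]
force: [-0.8, -0.4, -0.8]
width: 85.5
```

Call:
send_rows([
  [1, 0, 0, -0.035, 0],
  [1, 0, 0, 0, 0],
  [1, 0, 0, 0, 0],
])

```text
clock: 6.08
eef_pos: [467.0, 94.2, 181.1]
tool_rot: [3.13, -0.027, 0.002]
force: [0.3, -1.0, -0.8]
width: 85.4
```

Call:
send_rows([
  [1, -0.03, 0, 0, 0],
  [1, 0, 0, 0, 0],
  [1, 0, 0, 0, 0],
])

```text
clock: 6.33
eef_pos: [435.5, 93.6, 178.1]
tool_rot: [3.129, -0.025, 0.002]
force: [0.7, -0.1, 0.8]
width: 85.3
```

Call:
send_rows([
  [1, 0.03, 0, 0, 0],
  [1, 0, 0, 0, 0],
  [1, 0, 0, 0, 0],
])

```text
clock: 6.58
eef_pos: [462.7, 93.0, 175.8]
tool_rot: [3.127, -0.016, 0.002]
force: [-1.0, 0.7, -0.0]
width: 85.5
```

Call:
send_rows([
  [1, 0, 0, 0.035, 0],
  [1, 0, 0, 0, 0],
  [1, 0, 0, 0, 0],
])

```text
clock: 6.83
eef_pos: [464.8, 92.4, 138.3]
tool_rot: [3.126, -0.016, 0.002]
force: [0.3, -0.5, 0.3]
width: 85.2
```

Call:
send_rows([
  [1, 0.03, 0, 0, 0],
  [1, 0, 0, 0, 0],
  [1, 0, 0, 0, 0],
])

```text
clock: 7.08
eef_pos: [494.1, 92.2, 140.3]
tool_rot: [3.126, -0.013, 0.002]
force: [-1.0, -0.3, -0.4]
width: 86.0
```

Call:
send_rows([
  [1, 0, 0.03, 0, 0],
  [1, 0, 0, 0, 0],
  [1, 0, 0, 0, 0],
])

```text
clock: 7.33
eef_pos: [496.9, 62.5, 144.5]
tool_rot: [3.127, -0.02, 0.004]
force: [0.2, 1.0, 0.1]
width: 85.7
```

Call:
send_rows([
  [1, 0, -0.03, 0, 0],
  [1, 0, 0, 0, 0],
  [1, 0, 0, 0, 0],
])

```text
clock: 7.58
eef_pos: [498.0, 91.2, 147.3]
tool_rot: [3.127, -0.025, -0.001]
force: [-0.1, -0.6, -0.5]
width: 85.1
```

Call:
send_rows([
  [1, 0, 0, 0, 0],
  [1, 0, 0, 0, 0],
  [1, 0, 0, 0, 0],
  [1, 0, 0, 0, 0],
  [1, 0, 0, 0, 0],
  [1, 0, 0, 0, 0],
])

```text
clock: 8.08
eef_pos: [498.0, 91.9, 149.1]
tool_rot: [3.128, -0.027, 0.0]
force: [-0.5, 0.7, 1.0]
width: 85.4
```

Call:
send_rows([
  [1, -0.024, 0, 0, 0],
  [1, 0, 0, 0, 0],
  [1, 0, 0, 0, 0],
])

```text
clock: 8.33
eef_pos: [473.7, 91.2, 148.3]
tool_rot: [3.128, -0.028, -0.001]
force: [0.3, -0.4, 0.2]
width: 85.1
```

Call:
send_rows([
  [1, 0.024, 0, 0, 0],
  [1, 0, 0, 0, 0],
  [1, 0, 0, 0, 0],
])

```text
clock: 8.58
eef_pos: [497.4, 90.8, 148.8]
tool_rot: [3.127, -0.025, -0.002]
force: [-1.6, -0.5, -0.3]
width: 85.6
```

```bash
python3 -c "
from h import *
go(474,93.5,40);go(474,93.5,0)"
```

```text
eef [497.4  90.8 148.8] [ 3.127e+00 -2.500e-02 -2.000e-03] delta tool mm [-26.1  -4.2 108.1]
eef [497.4  90.8 148.8] [ 3.127e+00 -2.500e-02 -2.000e-03] delta tool mm [-27.1  -4.8 148.1]
```

Call:
send_rows([
  [1, -0.004, -0.001, 0.009, 0],
  [1, -0.004, -0.001, 0.01, 0],
  [1, -0.004, -0.001, 0.01, 0],
  [1, -0.004, -0.001, 0.01, 0],
  [1, -0.004, 0, 0.01, 0],
  [1, -0.004, 0, 0.01, 0],
  [1, -0.002, 0, 0.01, 0],
  [1, 0, 0, 0.01, 0],
  [1, 0, 0, 0.01, 0],
  [1, 0, 0, 0.008, 0],
  [1, 0, 0, 0.004, 0],
  [1, 0, 0, 0, 0],
])

```text
clock: 9.58
eef_pos: [477.1, 93.2, 42.6]
tool_rot: [3.128, -0.032, -0.004]
force: [0.0, -0.2, 0.0]
width: 85.6
```

```bash
python3 -c "
from h import *
go(474,93.5,0);look(68,'w4');go(474,93.5,0);"
```

```text
eef [477.1  93.2  42.6] [ 3.128 -0.032 -0.004] delta tool mm [-4.4 -0.9 42.5]
disc top 7242 [477.7  93.5  26.4] circ [473.8  93.2  34.2]
spig 540 [474.9  93.3  34.3] circ [474.4  93.5   9.1]
eef [477.1  93.2  42.6] [ 3.128 -0.032 -0.004] w 85.6 qd 0.003 t 9.5833
spig in tool xy (mm): [-2.9 -0.5  7.5]
eef [477.2  93.2  42.9] [ 3.129 -0.032 -0.004] delta tool mm [-4.6 -0.8 42.8]
```

Call:
send_rows([
  [1, -0.002, -0.001, 0.007, 0],
  [1, -0.002, 0, 0.007, 0],
  [1, 0, 0, 0.007, 0],
  [1, 0, 0, 0.007, 0],
  [1, 0, 0, 0.006, 0],
  [1, 0, 0, 0.004, 0],
  [1, 0, 0, 0.001, 0],
  [1, 0, 0, 0, 0],
])

```text
clock: 10.3
eef_pos: [477.2, 95.4, 8.4]
tool_rot: [3.129, -0.025, -0.004]
force: [-0.1, 0.5, -0.9]
width: 85.6
```

Call:
send_rows([
  [1, -0.003, 0.0015, 0.004, 0],
  [1, 0, 0, 0.003, 0],
  [1, 0, 0, 0, 0],
])

```text
clock: 10.55
eef_pos: [474.9, 94.2, 1.1]
tool_rot: [3.129, -0.026, -0.004]
force: [-0.7, 1.1, 0.3]
width: 85.5
```

```bash
python3 -c "
from h import *
go(474,93.5,0);look(68,'w5')"
```

```text
eef [474.9  94.2   1.1] [ 3.129 -0.026 -0.004] delta tool mm [-0.9  0.7  1.1]
disc top 12566 [478.9  93.7  26.4] circ [483.2  93.   47.5]
spig 920 [475.1  93.4  34.3] circ [474.2  93.3   9. ]
eef [474.9  94.2   1.1] [ 3.129 -0.026 -0.004] w 85.5 qd 0.022 t 10.55
spig in tool xy (mm): [  0.2   1.3 -33.9]
```

View pics/w5.png

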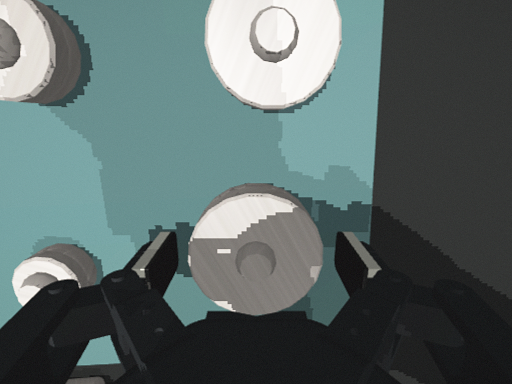

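The disc at px (256,260) sits between the pads at about 170 and 345, so I'm closing.

Call:
send_rows([
  [-1, 0, 0, 0, 0],
  [-1, 0, 0, 0, 0],
  [-1, 0, 0, 0, 0],
  [-1, 0, 0, 0, 0],
  [-1, 0, 0, 0, 0],
])

```text
clock: 11.02
eef_pos: [475.0, 94.7, 2.4]
tool_rot: [3.129, -0.027, -0.005]
force: [-0.5, -0.1, -1.6]
width: 65.8
```

```bash
python3 -c "
from h import *
look(68,'w6')"
```

```text
disc top 12323 [479.5  93.7  26.4] circ [480.4  93.5  46.5]
spig 903 [475.1  93.5  34.3] circ [474.2  93.9   9.1]
eef [475.   94.7   2.4] [ 3.129 -0.027 -0.005] w 65.8 qd 0.005 t 11.0167
spig in tool xy (mm): [  0.1   1.2 -32.6]
```

Call:
send_rows([
  [-1, 0, 0, -0.003, 0],
  [-1, 0, 0, -0.006, 0],
  [-1, 0, 0, -0.01, 0],
  [-1, 0, 0, -0.01, 0],
  [-1, 0, 0, -0.01, 0],
  [-1, 0, 0, -0.01, 0],
  [-1, 0, 0, -0.01, 0],
  [-1, 0, 0, 0, 0],
])

```text
clock: 11.73
eef_pos: [468.2, 93.8, 62.4]
tool_rot: [3.125, -0.015, -0.004]
force: [-0.3, 0.5, -7.6]
width: 65.5
```

Run:
```python
from h import *
s=read_state();p=get_image("wrist");cv2.imwrite("pics/w7.png",p["image"])
# held disc in tool frame
z=p["z_map"];v,u=np.nonzero(z>0);T=p["tool_from_camera"]
q=(T[:3,:3]@(np.linalg.inv(p["K"])@np.vstack([u,v,np.ones_like(u)])*z[v,u])).T+T[:3,3]
m=(np.hypot(q[:,0],q[:,1])<20)&(q[:,2]<-10); print(np.percentile(q[m][:,2],[2,10,25,50,75,90,98]).round(1))
t=np.percentile(q[m][:,2],5); k=m&(q[:,2]<t+2.5); print("spig",circle(q[k]))
k=m&(q[:,2]>t+5); A=np.c_[q[k][:,:2],np.ones(k.sum())]; print("plane",np.linalg.lstsq(A,q[k][:,2],rcond=None)[0])
print(s["eef_pos"],s["tool_rot"],s["force"],s["width"])
```

```text
[-96.2 -92.8 -87.  -77.5 -24.7 -23.7 -23. ]
spig (13.766057014465332, 0.4121527671813965, 10.352545738220215)
plane [ -1.79192307  -0.1520911  -42.94787102]
[468.19613617  93.78944449  62.35947897] [ 3.12532861 -0.01528722 -0.00370969] [-0.32873154  0.48143092 -7.64354474] 65.47389268304967
```

View pics/w7.png

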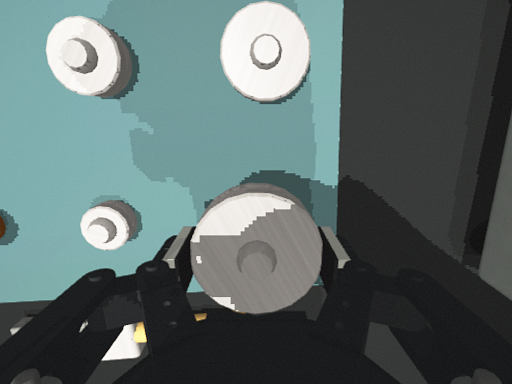

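```bash
cat >> h.py <<'E'
def held(name, d):
    s=read_state();p=get_image("wrist");cv2.imwrite(f"pics/{name}.png",p["image"])
    z=p["z_map"];v,u=np.nonzero(z>0);T=p["tool_from_camera"]
    q=(T[:3,:3]@(np.linalg.inv(p["K"])@np.vstack([u,v,np.ones_like(u)])*z[v,u])).T+T[:3,3]
    m=(np.hypot(q[:,0],q[:,1])<d/2-2)&(q[:,2]<-10)&(q[:,2]>-55)&~((q[:,0]<-11)&(q[:,2]<-40))
    t=np.percentile(q[m&(np.hypot(q[:,0],q[:,1])<8)][:,2],20); 
    k=m&(abs(q[:,2]-t)<2.5)&(np.hypot(q[:,0],q[:,1])<16); c=circle(q[k]); print("spig top z",t.round(1),"circ",np.round(c,1))
    k=m&(abs(q[:,2]-t-8)<3)&(np.hypot(q[:,0]-c[0],q[:,1]-c[1])>11); A=np.c_[q[k][:,:2],np.ones(k.sum())]; f=np.linalg.lstsq(A,q[k][:,2],rcond=None)[0]
    print("flat z",np.median(q[k][:,2]).round(1),"plane",f.round(3),k.sum())
    Rt=Ro.from_euler("xyz",s["tool_rot"]).as_matrix(); n=Rt@np.array([f[0],f[1],-1]); print("disc normal world",(n/np.linalg.norm(n)).round(3))
    zb=np.median(q[k][:,2])+D[d]
    print("disc bottom centre world",(Rt@np.array([c[0],c[1],zb])+s["eef_pos"]).round(1),"rel eef",(Rt@np.array([c[0],c[1],zb])).round(1))
    print(s["eef_pos"].round(1),s["tool_rot"].round(3),s["force"].round(1),round(s["width"],1),s["clock"])
E
python3 -c "
from h import *
held('w8',68);go(503.8,-210.4,215)"
```

```text
spig top z -32.4 circ [0.2 1.4 8.8]
flat z -24.0 plane [ 2.8000e-02  9.0000e-03 -2.4031e+01] 10131
disc normal world [0.014 0.008 1.   ]
disc bottom centre world [468.1  92.1  61.7] rel eef [ 0.2 -1.4  0. ]
[467.9  93.6  61.7] [ 3.125 -0.015 -0.004] [ 0.1  0.  -7.4] 65.7 11.7833
eef [467.6  93.4  61.1] [ 3.125 -0.014 -0.004] delta tool mm [  39.5  306.2 -148.2]
```

Call:
send_rows([
  [-1, 0.002, 0.008, -0.015, 0],
  [-1, 0.003, 0.015, -0.02, 0],
  [-1, 0.003, 0.02, -0.02, 0],
  [-1, 0.003, 0.022, -0.02, 0],
  [-1, 0.003, 0.024, -0.02, 0],
  [-1, 0.003, 0.024, -0.02, 0],
  [-1, 0.003, 0.024, -0.015, 0],
  [-1, 0.003, 0.024, -0.01, 0],
  [-1, 0.003, 0.024, 0, 0],
  [-1, 0.003, 0.024, 0, 0],
  [-1, 0.003, 0.024, 0, 0],
  [-1, 0.003, 0.018, 0, 0],
])

```text
clock: 12.83
eef_pos: [492.6, -161.9, 200.5]
tool_rot: [3.126, 0.011, 0.01]
force: [0.3, -1.9, -8.0]
width: 65.4
```

Call:
send_rows([
  [-1, 0, 0.01, 0, 0],
  [-1, 0, 0, 0, 0],
  [-1, 0, 0, 0, 0],
])

```text
clock: 13.08
eef_pos: [489.5, -177.6, 197.1]
tool_rot: [3.126, 0.018, 0.001]
force: [0.4, 1.2, -7.5]
width: 65.8
```

```bash
python3 -c "
from h import *
held('w9',68);go(503.8,-210.4,160)"
```

```text
spig top z -32.4 circ [0.3 1.5 8.7]
flat z -23.9 plane [ 2.800e-02  1.000e-02 -2.398e+01] 10149
disc normal world [0.046 0.006 0.999]
disc bottom centre world [ 489.8 -179.1  197. ] rel eef [ 0.3 -1.5 -0.1]
[ 489.5 -177.6  197.1] [3.126e+00 1.800e-02 1.000e-03] [ 0.4  1.2 -7.5] 65.8 13.0833
eef [ 489.2 -177.5  197. ] [3.126e+00 1.900e-02 2.000e-03] delta tool mm [15.2 32.4 37.3]
```

Call:
send_rows([
  [-1, 0.003, 0.007, -0.005, 0],
  [-1, 0.003, 0.008, -0.006, 0],
  [-1, 0.003, 0.008, -0.006, 0],
  [-1, 0.003, 0.006, -0.006, 0],
  [-1, 0.001, 0, -0.006, 0],
  [-1, 0, 0, -0.006, 0],
  [-1, 0, 0, -0.006, 0],
  [-1, 0, 0, 0, 0],
  [-1, 0, 0, 0.022, 0],
  [-1, 0, 0, 0.022, 0],
  [-1, 0, 0, 0, 0],
  [-1, 0, 0, 0, 0],
])

```text
clock: 14.13
eef_pos: [506.3, -202.6, 200.9]
tool_rot: [3.126, 0.013, 0.012]
force: [0.6, 0.0, -7.3]
width: 65.6
```

```bash
python3 -c "
from h import *
held('w10',68);go(503.5,-208.9,160)"
```

```text
spig top z -32.4 circ [0.  1.5 8.6]
flat z -23.9 plane [ 2.8000e-02  9.0000e-03 -2.3959e+01] 10176
disc normal world [0.041 0.006 0.999]
disc bottom centre world [ 506.4 -204.1  200.8] rel eef [ 0.1 -1.5 -0.1]
[ 506.3 -202.6  200.9] [3.126 0.013 0.012] [ 0.6  0.  -7.3] 65.6 14.1333
eef [ 506.  -202.5  200.8] [3.127 0.014 0.012] delta tool mm [-2.   5.7 40.9]
```

Call:
send_rows([
  [-1, 0, 0.03, 0, 0],
  [-1, 0, 0, 0, 0],
  [-1, 0, 0, 0, 0],
  [-1, 0, -0.03, 0, 0],
  [-1, 0, 0, 0, 0],
  [-1, 0, 0, 0, 0],
])

```text
clock: 14.68
eef_pos: [509.0, -203.9, 206.7]
tool_rot: [3.123, 0.007, 0.011]
force: [0.4, -1.4, -7.6]
width: 65.5
```

Call:
send_rows([
  [-1, 0, 0, -0.006, 0],
  [-1, 0, 0, -0.006, 0],
  [-1, 0, 0, -0.006, 0],
  [-1, 0, 0, -0.006, 0],
  [-1, 0, 0, -0.006, 0],
  [-1, 0, 0, 0, 0],
  [-1, 0, 0, 0.035, 0],
  [-1, 0, 0, 0, 0],
  [-1, 0, 0, 0, 0],
])

```text
clock: 15.43
eef_pos: [512.8, -204.6, 209.5]
tool_rot: [3.12, -0.004, 0.01]
force: [2.7, 0.5, -6.1]
width: 65.4
```

Call:
send_rows([
  [-1, -0.004, 0.03, 0, 0],
  [-1, 0, 0, 0, 0],
  [-1, 0, 0, 0, 0],
  [-1, -0.004, -0.025, 0, 0],
  [-1, 0, 0, 0, 0],
  [-1, 0, 0, 0.035, 0],
  [-1, 0, 0, 0, 0],
  [-1, 0, 0, 0, 0],
])

```text
clock: 16.1
eef_pos: [509.8, -211.9, 179.7]
tool_rot: [3.117, -0.014, 0.01]
force: [1.6, 0.2, -6.9]
width: 65.6
```

```bash
python3 -c "
from h import *
held('w11',68);go(503.5,-208.9,160)"
```

```text
spig top z -32.4 circ [0.1 1.3 8.5]
flat z -23.9 plane [ 2.8000e-02  1.0000e-02 -2.3935e+01] 10147
disc normal world [0.014 0.015 1.   ]
disc bottom centre world [ 509.9 -213.2  179.6] rel eef [ 0.1 -1.3 -0.1]
[ 509.8 -211.9  179.7] [ 3.117 -0.014  0.01 ] [ 1.6  0.2 -6.9] 65.6 16.1
eef [ 508.6 -211.6  179.1] [ 3.118 -0.012  0.01 ] delta tool mm [-5.3 -3.2 19. ]
```

Call:
send_rows([
  [-1, -0.003, -0.001, 0.004, 0],
  [-1, -0.003, -0.001, 0.005, 0],
  [-1, 0, 0, 0.005, 0],
  [-1, 0, 0, 0.005, 0],
  [-1, 0, 0, 0.005, 0],
  [-1, 0, 0, 0, 0],
])

```text
clock: 16.65
eef_pos: [504.6, -211.2, 156.5]
tool_rot: [3.115, -0.017, 0.009]
force: [0.3, 0.6, -7.9]
width: 65.1
```

```bash
python3 -c "
from h import *
held('w12',68);go(503.6,-209.0,150)"
```

```text
spig top z -32.3 circ [0.3 1.6 8.7]
flat z -23.9 plane [ 2.9000e-02  9.0000e-03 -2.3928e+01] 10132
disc normal world [0.011 0.018 1.   ]
disc bottom centre world [ 504.9 -212.8  156.4] rel eef [ 0.3 -1.6 -0.1]
[ 504.6 -211.2  156.5] [ 3.115 -0.017  0.009] [ 0.3  0.6 -7.9] 65.1 16.65
eef [ 504.8 -211.2  156.8] [ 3.115 -0.018  0.009] delta tool mm [-1.3 -2.4  6.7]
```

View pics/w12.png

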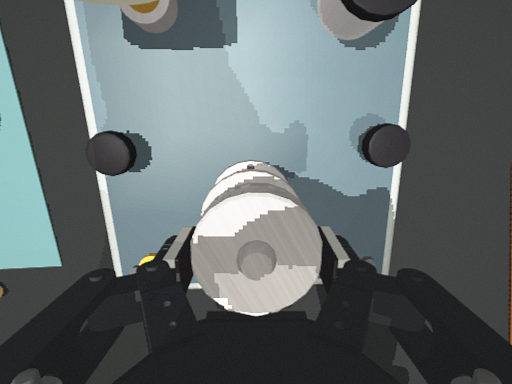

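Call:
send_rows([
  [-1, -0.001, -0.002, 0.003, 0],
  [-1, 0, 0, 0.003, 0],
  [-1, 0, 0, 0, 0],
])

```text
clock: 16.95
eef_pos: [504.4, -209.3, 150.5]
tool_rot: [3.114, -0.019, 0.009]
force: [-0.4, 0.7, -7.3]
width: 65.9
```

```bash
python3 -c "
from h import *
held('w13',68);go(503.6,-209.0,135)
s=read_state();p=get_image('wrist');c=cloud(p,None,s)
m=(abs(c[:,2]-135)<2)&(np.hypot(c[:,0]-504,c[:,1]+210)<40);from scipy.optimize import least_squares as L
q=c[m][c[m][:,0]>515]; print(m.sum(),len(q),c[m].max(0),c[m].min(0))"
```

```text
spig top z -32.3 circ [0.3 1.4 8.8]
flat z -23.9 plane [ 2.9000e-02  1.0000e-02 -2.3934e+01] 10129
disc normal world [0.01  0.018 1.   ]
disc bottom centre world [ 504.7 -210.8  150.4] rel eef [ 0.3 -1.4 -0.1]
[ 504.4 -209.3  150.5] [ 3.114 -0.019  0.009] [-0.4  0.7 -7.3] 65.9 16.95
eef [ 504.4 -209.2  150.6] [ 3.114 -0.019  0.009] delta tool mm [-1.1 -0.6 15.6]
848 845 [ 538.47955305 -177.59879587  136.4736887 ] [ 513.41823111 -242.60325442  133.00257669]
```

Call:
send_rows([
  [-1, -0.001, -0.0005, 0.003, 0],
  [-1, 0, 0, 0.003, 0],
  [-1, 0, 0, 0.002, 0],
  [-1, 0, 0, 0, 0],
])

```text
clock: 17.38
eef_pos: [504.1, -209.1, 142.5]
tool_rot: [3.114, -0.02, 0.009]
force: [-0.4, 0.0, -7.3]
width: 65.3
```

Call:
send_rows([
  [-1, -0.0005, 0, 0.002, 0],
  [-1, 0, 0, 0.002, 0],
  [-1, 0, 0, 0, 0],
])

```text
clock: 17.63
eef_pos: [503.7, -209.3, 138.0]
tool_rot: [3.114, -0.02, 0.009]
force: [-0.1, 0.0, -8.3]
width: 65.3
```

Call:
send_rows([
  [-1, 0, 0, 0.0015, 0],
  [-1, 0, 0, 0.001, 0],
  [-1, 0, 0, 0, 0],
])

```text
clock: 17.88
eef_pos: [503.8, -209.4, 135.2]
tool_rot: [3.114, -0.02, 0.009]
force: [0.4, -0.9, -7.0]
width: 65.3
```

Call:
send_rows([
  [-1, 0, 0, 0.001, 0],
  [-1, 0, 0, 0.0005, 0],
])

```text
clock: 18.05
eef_pos: [503.8, -209.4, 134.9]
tool_rot: [3.113, -0.02, 0.009]
force: [-2.2, -0.3, -1.1]
width: 65.5
```

Call:
send_rows([
  [-1, 0, 0, 0.0007, 0],
  [0.7, 0, 0, 0, 0],
  [0.8, 0, 0, 0, 0],
  [1, 0, 0, 0, 0],
  [1, 0, 0, 0, 0],
  [1, 0, 0, 0, 0],
])

```text
clock: 18.55
eef_pos: [508.6, -210.2, 137.6]
tool_rot: [3.11, -0.03, 0.009]
force: [0.2, -0.1, 0.2]
width: 85.5
```

```bash
python3 -c "
from h import *
held('w14',68)"
```

```text
spig top z -28.9 circ [-4.5  1.2  8.8]
flat z -20.7 plane [  0.036   0.03  -20.761] 9053
disc normal world [0.005 0.002 1.   ]
disc bottom centre world [ 504.2 -211.5  134.3] rel eef [-4.4 -1.3 -3.3]
[ 508.6 -210.2  137.6] [ 3.11  -0.03   0.009] [ 0.2 -0.1  0.2] 85.5 18.55
```

View pics/w14.png

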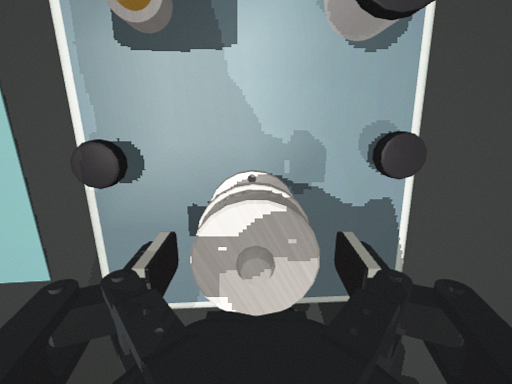

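Call:
send_rows([
  [1, 0, 0, -0.01, 0],
  [1, 0, 0, -0.022, 0],
  [1, 0, 0, -0.025, 0],
  [1, 0, 0, -0.025, 0],
  [1, 0, -0.005, -0.01, 0],
  [1, 0, -0.02, 0, 0],
  [1, 0.004, -0.03, 0, 0],
  [1, 0.004, -0.03, 0, 0],
  [1, 0.004, -0.03, 0, 0],
  [1, 0.004, -0.03, 0, 0],
  [1, 0.004, -0.03, 0, 0],
  [1, 0.004, -0.03, 0, 0],
])

```text
clock: 19.6
eef_pos: [528.9, -1.8, 231.6]
tool_rot: [3.106, -0.034, -0.007]
force: [-0.5, 0.2, -0.3]
width: 85.1
```

Call:
send_rows([
  [1, 0.006, -0.03, 0.01, 0],
  [1, 0.006, -0.025, 0.01, 0],
  [1, 0.006, -0.015, 0.01, 0],
  [1, 0.006, 0, 0.01, 0],
  [1, 0.006, 0, 0.01, 0],
  [1, 0, 0, 0.0, 0],
])

```text
clock: 20.1
eef_pos: [562.0, 81.1, 180.0]
tool_rot: [3.111, -0.038, 0.007]
force: [-0.3, -0.3, 0.7]
width: 85.2
```

```bash
python3 -c "
from h import *
look(57,'w15');go(572,86,100)"
```

```text
disc top 1683 [575.2  86.   24.3] circ [573.6  85.8  28.5]
spig 175 [573.9  86.   32.2] circ [573.8  85.8   8.7]
eef [562.   81.1 180. ] [ 3.111 -0.038  0.007] w 85.2 qd 0.028 t 20.1
spig in tool xy (mm): [  6.3  -9.1 147.1]
eef [561.7  80.7 180.6] [ 3.111 -0.038  0.006] delta tool mm [ 7.3 -7.8 80.8]
```

Call:
send_rows([
  [1, -0.035, 0, 0, 0],
  [1, 0, 0, 0, 0],
  [1, 0, 0, 0, 0],
])

```text
clock: 20.4
eef_pos: [522.6, 74.9, 177.9]
tool_rot: [3.107, -0.032, 0.0]
force: [1.5, -0.4, 1.2]
width: 85.4
```

Call:
send_rows([
  [1, 0.035, 0, 0, 0],
  [1, 0, 0, 0, 0],
  [1, 0, 0, 0, 0],
])

```text
clock: 20.65
eef_pos: [553.0, 69.2, 178.7]
tool_rot: [3.102, -0.024, -0.003]
force: [-0.3, 0.6, -0.2]
width: 85.2
```

Call:
send_rows([
  [1, 0, 0, -0.035, 0],
  [1, 0, 0, 0, 0],
  [1, 0, 0, 0, 0],
])

```text
clock: 20.9
eef_pos: [553.5, 67.1, 215.2]
tool_rot: [3.101, -0.025, -0.009]
force: [0.4, -0.5, -0.7]
width: 85.2
```

Call:
send_rows([
  [1, 0, 0, 0, 0.12],
  [1, 0, 0, 0, 0.0],
  [1, 0, 0, 0, -0.12],
  [1, 0, 0, 0, 0],
])

```text
clock: 21.23
eef_pos: [555.0, 64.8, 217.0]
tool_rot: [3.1, -0.029, -0.008]
force: [0.1, 0.2, 0.1]
width: 85.3
```

Call:
send_rows([
  [1, 0, -0.035, 0, 0],
  [1, 0, 0, 0, 0],
  [1, 0, 0, 0, 0],
])

```text
clock: 21.48
eef_pos: [555.7, 98.3, 215.0]
tool_rot: [3.099, -0.029, -0.014]
force: [0.5, -0.9, -0.3]
width: 85.6
```

Call:
send_rows([
  [1, 0, 0.01, 0, 0],
  [1, 0, 0.01, 0, 0],
  [1, 0, 0.01, 0, 0],
  [1, 0, 0.005, 0, 0],
  [1, 0, 0, 0, 0],
])

```text
clock: 21.9
eef_pos: [554.5, 57.8, 216.2]
tool_rot: [3.098, -0.028, -0.016]
force: [0.8, 0.6, 0.3]
width: 85.1
```

```bash
python3 -c "
from h import *
s=read_state();print(s['qpos'].round(3),s['tau'].round(2),s['tool_rot'])"
```

```text
[ 0.189  0.556 -0.569  1.807  0.442  0.889 -2.181] [-4.000e-01 -4.727e+01 -6.000e+00 -1.675e+01  1.600e-01 -1.000e-02
  9.000e-02] [ 3.09757953 -0.02816571 -0.01620413]
```

Call:
send_rows([
  [1, -0.004, 0.01, -0.008, 0],
  [1, -0.004, 0.02, -0.008, 0],
  [1, -0.006, 0.025, -0.008, 0],
  [1, -0.007, 0.028, 0, 0],
  [1, -0.007, 0.028, 0, 0],
  [1, -0.007, 0.028, 0, 0],
  [1, -0.007, 0.028, 0, 0],
  [1, -0.007, 0.028, 0, 0],
  [1, -0.007, 0.028, 0, 0],
  [1, -0.007, 0.028, 0, 0],
  [1, -0.009, 0.028, 0, 0],
  [1, -0.009, 0.028, 0, 0],
])

```text
clock: 22.9
eef_pos: [464.4, -258.3, 253.0]
tool_rot: [3.102, -0.034, -0.015]
force: [0.6, 0.7, -0.4]
width: 85.4
```

Call:
send_rows([
  [1, -0.015, 0.025, 0, 0],
  [1, -0.016, 0.025, 0, 0],
  [1, -0.016, 0.025, 0, 0],
  [1, -0.016, 0.025, 0, 0],
  [1, -0.016, 0.025, 0, 0],
  [1, -0.016, 0.025, 0, 0],
  [1, -0.016, 0.025, 0, 0],
  [1, -0.016, 0.025, 0, 0],
  [1, -0.016, 0.025, 0, 0],
  [1, -0.012, 0.02, 0, 0],
  [1, -0.006, 0.01, 0, 0],
  [1, 0, 0, 0, 0],
])

```text
clock: 23.9
eef_pos: [277.7, -533.2, 258.3]
tool_rot: [3.097, -0.035, -0.038]
force: [0.4, 0.4, -0.7]
width: 85.2
```

```bash
python3 -c "
from h import *
s=read_state();print(s['qpos'].round(3),s['tau'].round(2),s['tool_rot'])"
```

```text
[ 1.414  0.552 -0.577  1.671  0.358  0.965 -0.894] [-3.700e-01 -4.924e+01 -6.560e+00 -1.906e+01  1.000e-02 -2.400e-01
  2.200e-01] [ 3.09688419 -0.03526393 -0.03813005]
```

Call:
send_rows([
  [1, -0.016, -0.031, 0, 0],
  [1, 0, 0, 0, 0],
  [1, 0, 0, 0, 0],
  [1, 0.016, 0.031, 0, 0],
  [1, 0, 0, 0, 0],
  [1, 0, 0, 0, 0],
])

```text
clock: 24.4
eef_pos: [277.9, -518.9, 253.4]
tool_rot: [3.114, -0.027, -0.029]
force: [-0.7, 1.0, -0.1]
width: 85.2
```

```bash
python3 -c "
from h import *
s=read_state();print(s['qpos'].round(3),s['tau'].round(2),s['tool_rot'])"
```

```text
[ 1.41   0.55  -0.583  1.693  0.353  0.965 -0.898] [ 9.100e-01 -4.835e+01 -5.560e+00 -1.956e+01  2.000e-01 -3.200e-01
  1.000e-02] [ 3.11417546 -0.02729921 -0.02938443]
```

Works as predicted (roll +0.017, pitch +0.008). Repeating.

Call:
send_rows([
  [1, -0.016, -0.031, 0, -0.01],
  [1, 0, 0, 0, 0],
  [1, 0, 0, 0, 0],
  [1, 0.016, 0.031, 0, -0.01],
  [1, 0, 0, 0, 0],
  [1, 0, 0, 0, 0],
])

```text
clock: 24.9
eef_pos: [280.8, -507.6, 250.6]
tool_rot: [3.125, -0.022, 0.004]
force: [0.0, 1.6, -0.3]
width: 85.3
```

Call:
send_rows([
  [1, -0.016, -0.031, 0, 0],
  [1, 0, 0, 0, 0],
  [1, 0, 0, 0, 0],
  [1, 0.016, 0.031, 0, 0],
  [1, 0, 0, 0, 0],
  [1, 0, 0, 0, 0],
])

```text
clock: 25.4
eef_pos: [280.9, -501.0, 248.8]
tool_rot: [3.132, -0.017, 0.01]
force: [0.2, 1.2, 0.1]
width: 85.8
```

Call:
send_rows([
  [1, 0.006, -0.01, 0, 0],
  [1, 0.012, -0.02, 0, 0],
  [1, 0.016, -0.026, 0, 0],
  [1, 0.016, -0.028, 0, 0],
  [1, 0.016, -0.028, 0, 0],
  [1, 0.016, -0.028, 0, 0],
  [1, 0.016, -0.028, 0, 0],
  [1, 0.016, -0.028, 0, 0],
  [1, 0.016, -0.028, 0, 0],
  [1, 0.016, -0.028, 0, 0],
  [1, 0.016, -0.028, 0, 0],
  [1, 0.016, -0.028, 0, 0],
])

```text
clock: 26.4
eef_pos: [466.4, -179.5, 253.4]
tool_rot: [3.122, -0.029, -0.005]
force: [0.3, 0.0, -0.0]
width: 85.4
```

Call:
send_rows([
  [1, 0.01, -0.028, 0, 0],
  [1, 0.008, -0.028, 0, 0],
  [1, 0.008, -0.028, 0, 0],
  [1, 0.008, -0.028, 0, 0],
  [1, 0.008, -0.028, 0, 0],
  [1, 0.008, -0.028, 0, 0],
  [1, 0.008, -0.025, 0, 0],
  [1, 0.005, -0.02, 0, 0],
  [1, 0.002, -0.01, 0, 0],
  [1, 0, 0, 0, 0],
])

```text
clock: 27.23
eef_pos: [535.4, 76.6, 258.6]
tool_rot: [3.13, -0.047, 0.014]
force: [-0.3, 0.1, -0.4]
width: 85.1
```

```bash
python3 -c "
from h import *
look(57,'w16');go(573.7,85.8,60)"
```

```text
disc top 1135 [574.6  85.4  24.3] circ [573.7  85.6  28.3]
spig 122 [574.   86.5  32. ] circ [573.5  85.9   8.6]
eef [535.4  76.6 258.6] [ 3.13  -0.047  0.014] w 85.1 qd 0.022 t 27.2333
spig in tool xy (mm): [ 27.6 -11.3 227.1]
eef [535.1  75.6 258.6] [ 3.129 -0.047  0.014] delta tool mm [ 29.4 -12.1 200.1]
```

Call:
send_rows([
  [1, 0.003, -0.002, 0.008, 0],
  [1, 0.003, -0.002, 0.012, 0],
  [1, 0.003, -0.002, 0.015, 0],
  [1, 0.003, -0.002, 0.015, 0],
  [1, 0.003, -0.002, 0.015, 0],
  [1, 0.003, -0.002, 0.015, 0.01],
  [1, 0.003, 0, 0.015, 0],
  [1, 0.003, 0, 0.015, 0],
  [1, 0.003, 0, 0.015, 0],
  [1, 0.001, 0, 0.015, 0],
  [1, 0, 0, 0.01, 0],
  [1, 0, 0, 0, 0],
])

```text
clock: 28.28
eef_pos: [568.9, 69.4, 92.9]
tool_rot: [3.12, -0.04, -0.018]
force: [-0.9, -0.7, 0.4]
width: 85.0
```

```bash
python3 -c "
from h import *
look(57,'w17');go(573.7,85.8,40)"
```

```text
disc top 3109 [576.1  85.3  24.3] circ [573.7  85.8  28.5]
spig 326 [574.3  85.5  32.2] circ [573.9  85.5   8.8]
eef [568.9  69.4  92.9] [ 3.12  -0.04  -0.018] w 85.0 qd 0.013 t 28.2833
spig in tool xy (mm): [  2.4 -17.5  59.7]
eef [569.1  69.3  93.6] [ 3.12  -0.04  -0.018] delta tool mm [  2.2 -17.7  53.4]
```

Call:
send_rows([
  [1, 0.001, -0.004, 0.005, -0.01],
  [1, 0.001, -0.004, 0.005, -0.01],
  [1, 0, -0.004, 0.006, 0],
  [1, 0, -0.004, 0.007, 0],
  [1, 0, -0.002, 0.007, 0],
  [1, 0, 0, 0.006, 0],
  [1, 0, 0, 0.004, 0],
  [1, 0, 0, 0, 0],
])

```text
clock: 29.0
eef_pos: [574.9, 89.3, 51.9]
tool_rot: [3.121, -0.045, 0.005]
force: [-0.4, 0.0, 0.3]
width: 85.4
```

```bash
python3 -c "
from h import *
look(57,'w18')"
```

```text
disc top 4406 [577.   85.8  24.4] circ [573.7  85.4  28.6]
spig 475 [574.4  85.9  32.3] circ [573.9  85.5   8.8]
eef [574.9  89.3  51.9] [ 3.121 -0.045  0.005] w 85.4 qd 0.006 t 29.0
spig in tool xy (mm): [-1.9  3.4 18.9]
```

Call:
send_rows([
  [1, -0.001, 0.002, 0.006, 0],
  [1, -0.001, 0.001, 0.007, 0],
  [1, 0, 0, 0.007, 0],
  [1, 0, 0, 0.007, 0],
  [1, 0, 0, 0.007, 0],
  [1, 0, 0, 0.005, 0],
  [1, 0, 0, 0.002, 0],
  [1, 0, 0, 0, 0],
])

```text
clock: 29.72
eef_pos: [575.0, 83.9, 6.8]
tool_rot: [3.12, -0.045, 0.003]
force: [0.8, 0.4, 0.8]
width: 85.3
```

```bash
python3 -c "
from h import *
look(57,'w19')"
```

```text
disc top 7616 [577.8  86.7  24.4] circ [575.8  92.8  35.8]
spig 826 [574.9  85.8  32.3] circ [574.5  85.4   8.8]
eef [575.   83.9   6.8] [ 3.12e+00 -4.50e-02  3.00e-03] w 85.3 qd 0.007 t 29.7167
spig in tool xy (mm): [  0.7  -1.  -26.2]
```

Call:
send_rows([
  [1, 0, -0.001, 0.003, 0],
  [1, 0, 0, 0.001, 0],
  [1, 0, 0, 0, 0],
  [-1, 0, 0, 0, 0],
  [-1, 0, 0, 0, 0],
  [-1, 0, 0, 0, 0],
  [-1, 0, 0, 0, 0],
  [-1, 0, 0, 0, 0],
  [-1, 0, 0, 0, 0],
])

```text
clock: 30.52
eef_pos: [575.9, 86.5, 4.5]
tool_rot: [3.122, -0.048, 0.004]
force: [-0.3, -0.5, -0.7]
width: 55.0
```

```bash
python3 -c "
from h import *
held('w20',57)"
```

```text
spig top z -28.3 circ [-0.7  1.6  8.9]
flat z -19.9 plane [ 5.1000e-02  1.5000e-02 -1.9957e+01] 6214
disc normal world [0.003 0.004 1.   ]
disc bottom centre world [575.3  84.8   2.4] rel eef [-0.6 -1.7 -2.1]
[575.9  86.5   4.5] [ 3.122 -0.048  0.004] [-0.3 -0.5 -0.7] 55.0 30.5167
```

Call:
send_rows([
  [-1, 0, 0, -0.004, 0],
  [-1, 0, 0, -0.007, 0],
  [-1, 0, 0, -0.01, 0],
  [-1, 0, 0, -0.01, 0],
  [-1, 0, 0, -0.01, 0],
  [-1, 0, 0, -0.01, 0],
  [-1, -0.004, 0, -0.011, 0],
  [-1, -0.006, 0.002, -0.012, 0],
  [-1, -0.006, 0.004, -0.012, 0],
  [-1, -0.006, 0.008, -0.012, 0],
  [-1, -0.006, 0.012, -0.012, 0],
  [-1, -0.006, 0.016, -0.012, 0],
])

```text
clock: 31.57
eef_pos: [531.7, 49.7, 136.4]
tool_rot: [3.124, -0.045, 0.01]
force: [0.6, 0.7, -4.9]
width: 54.7
```

Call:
send_rows([
  [-1, -0.006, 0.018, -0.012, 0],
  [-1, -0.006, 0.018, -0.012, 0],
  [-1, -0.006, 0.018, -0.012, 0],
  [-1, -0.006, 0.018, -0.012, 0],
  [-1, -0.003, 0.018, -0.012, 0],
  [-1, 0, 0.018, -0.012, 0],
  [-1, 0, 0.018, -0.005, 0],
  [-1, 0, 0.018, 0, 0],
  [-1, 0, 0.018, 0, 0],
  [-1, 0, 0.018, 0, 0],
  [-1, 0, 0.018, 0, 0],
  [-1, 0, 0.018, 0, 0],
])

```text
clock: 32.57
eef_pos: [492.1, -172.3, 235.6]
tool_rot: [3.113, -0.05, 0.02]
force: [0.8, -0.2, -5.5]
width: 54.3
```

Call:
send_rows([
  [-1, 0.003, 0.012, 0.006, 0.01],
  [-1, 0.003, 0.009, 0.008, 0.01],
  [-1, 0.003, 0.006, 0.008, 0],
  [-1, 0.002, 0.003, 0.008, 0],
  [-1, 0, 0, 0.008, 0],
  [-1, 0, 0, 0.004, 0],
  [-1, 0, 0, 0, 0],
])

```text
clock: 33.15
eef_pos: [504.0, -206.6, 191.9]
tool_rot: [3.113, -0.049, -0.005]
force: [-1.2, 0.5, -5.1]
width: 54.6
```

```bash
python3 -c "
from h import *
held('w21',57);look(68,'w22',(504,-211),135)"
```

```text
spig top z -28.3 circ [-0.8  1.3  8.7]
flat z -19.9 plane [ 5.0000e-02  1.5000e-02 -1.9934e+01] 6215
disc normal world [0.001 0.014 1.   ]
disc bottom centre world [ 503.3 -208.   189.7] rel eef [-0.7 -1.4 -2.1]
[ 504.  -206.6  191.9] [ 3.113 -0.049 -0.005] [-1.2  0.5 -5.1] 54.6 33.15
disc top 2050 [ 523.5 -213.2  158.3] circ [ 503.2 -210.5   33.7]
eef [ 504.  -206.3  192.2] [ 3.113 -0.049 -0.004] w 55.0 qd 0.017 t 33.2
```

View pics/w22.png

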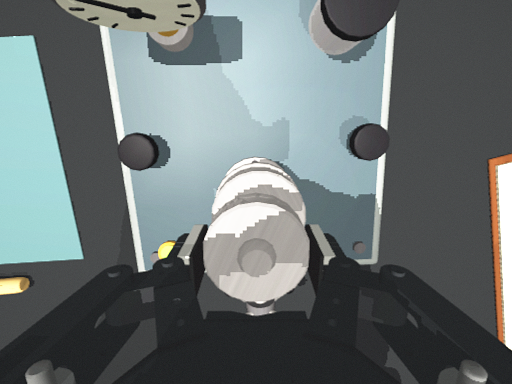

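```bash
python3 -c "
from h import *
go(504.6,-209.5,172)"
```

```text
eef [ 504.4 -206.5  192.8] [ 3.113 -0.05  -0.005] delta tool mm [-0.8  2.4 20.9]
```

Call:
send_rows([
  [-1, 0, 0.001, 0.005, 0],
  [-1, -0.001, 0.001, 0.005, 0],
  [-1, 0, 0, 0.005, 0],
  [-1, 0, 0, 0.004, 0],
  [-1, 0, 0, 0, 0],
])

```text
clock: 33.67
eef_pos: [505.3, -207.9, 173.2]
tool_rot: [3.112, -0.052, -0.002]
force: [-0.9, 1.0, -5.1]
width: 55.0
```

```bash
python3 -c "
from h import *
held('w23',57);look(68,'w24',(504,-211),135);go(504.6,-209.5,161)"
```

```text
spig top z -28.3 circ [-0.5  1.3  8.7]
flat z -19.9 plane [ 5.0000e-02  1.5000e-02 -1.9933e+01] 6207
disc normal world [-0.003  0.014  1.   ]
disc bottom centre world [ 504.9 -209.3  171.1] rel eef [-0.4 -1.4 -2.1]
[ 505.3 -207.9  173.2] [ 3.112e+00 -5.200e-02 -2.000e-03] [-0.9  1.  -5.1] 55.0 33.6667
disc top 1627 [ 527.  -212.5  158.2] circ [ 507.3 -210.6   33.4]
eef [ 505.5 -207.9  173.5] [ 3.112e+00 -5.300e-02 -2.000e-03] w 55.1 qd 0.01 t 33.7167
eef [ 505.7 -207.9  173.8] [ 3.112e+00 -5.300e-02 -2.000e-03] delta tool mm [-1.8  1.2 12.8]
```

Call:
send_rows([
  [-1, -0.001, 0.001, 0.003, 0],
  [-1, -0.001, 0, 0.003, 0],
  [-1, 0, 0, 0.002, 0],
  [-1, 0, 0, 0, 0],
])

```text
clock: 34.1
eef_pos: [504.5, -209.5, 165.6]
tool_rot: [3.111, -0.055, -0.002]
force: [0.0, -0.1, -5.9]
width: 54.9
```

Call:
send_rows([
  [-1, 0, 0, 0.0015, 0],
  [-1, 0, 0, 0.001, 0],
  [-1, 0, 0, 0, 0],
])

```text
clock: 34.35
eef_pos: [504.7, -209.7, 162.9]
tool_rot: [3.111, -0.055, -0.002]
force: [0.2, -0.6, -4.4]
width: 54.6
```

Call:
send_rows([
  [-1, 0, 0, 0.001, 0],
  [-1, 0, 0, 0.001, 0],
])

```text
clock: 34.52
eef_pos: [505.1, -209.8, 161.0]
tool_rot: [3.111, -0.055, -0.002]
force: [-0.4, 1.1, -5.4]
width: 54.8
```

Call:
send_rows([
  [-1, 0, 0, 0.0007, 0],
  [-1, 0, 0, 0, 0],
])

```text
clock: 34.68
eef_pos: [505.2, -209.8, 160.9]
tool_rot: [3.111, -0.055, -0.002]
force: [-1.2, -0.6, -3.6]
width: 54.8
```

Call:
send_rows([
  [-1, 0, 0, 0.0008, 0],
  [-1, 0, 0, 0, 0],
])

```text
clock: 34.85
eef_pos: [505.2, -209.8, 160.9]
tool_rot: [3.11, -0.055, -0.002]
force: [-0.8, -0.6, -4.1]
width: 54.9
```

Call:
send_rows([
  [-1, 0, 0, 0.0015, 0],
  [-1, 0, 0, 0, 0],
])

```text
clock: 35.02
eef_pos: [505.3, -209.8, 161.0]
tool_rot: [3.108, -0.056, -0.002]
force: [0.1, 0.9, -4.8]
width: 55.0
```

```bash
python3 -c "
from h import *
held('w25',57);look(68,'w26',(504,-211),135)"
```

```text
spig top z -28.3 circ [-0.9  1.5  8.8]
flat z -19.9 plane [ 5.1000e-02  1.6000e-02 -1.9921e+01] 6226
disc normal world [-0.005  0.017  1.   ]
disc bottom centre world [ 504.5 -211.3  158.9] rel eef [-0.8 -1.5 -2.1]
[ 505.3 -209.8  161. ] [ 3.108e+00 -5.600e-02 -2.000e-03] [ 0.1  0.9 -4.8] 55.0 35.0167
disc top 1424 [ 528.4 -208.8  158.2] circ [ 511.7 -210.7   32.3]
eef [ 505.6 -209.8  160.9] [ 3.109e+00 -5.600e-02 -2.000e-03] w 54.7 qd 0.013 t 35.0667
```

Call:
send_rows([
  [-1, 0, 0, 0.002, 0],
  [-1, 0, 0, 0.001, 0],
])

```text
clock: 35.28
eef_pos: [505.7, -209.9, 160.7]
tool_rot: [3.107, -0.056, -0.003]
force: [-5.2, 2.1, 8.6]
width: 54.9
```

Contact (+13 N). Releasing.

Call:
send_rows([
  [0.45, 0, 0, 0, 0],
  [0.55, 0, 0, 0, 0],
  [0.8, 0, 0, 0, 0],
  [1, 0, 0, 0, 0],
  [1, 0, 0, 0, 0],
])

```text
clock: 35.7
eef_pos: [508.8, -210.3, 161.7]
tool_rot: [3.106, -0.063, -0.002]
force: [-0.4, 0.5, -0.6]
width: 85.8
```

```bash
python3 -c "
from h import *
held('w27',57)"
```

```text
spig top z -27.1 circ [-3.7  1.4  8.9]
flat z -18.7 plane [  0.067   0.033 -18.743] 5770
disc normal world [0.004 0.003 1.   ]
disc bottom centre world [ 505.3 -211.8  158.2] rel eef [-3.4 -1.5 -3.5]
[ 508.8 -210.3  161.7] [ 3.106e+00 -6.300e-02 -2.000e-03] [-0.4  0.5 -0.6] 85.8 35.7
```

View pics/w27.png

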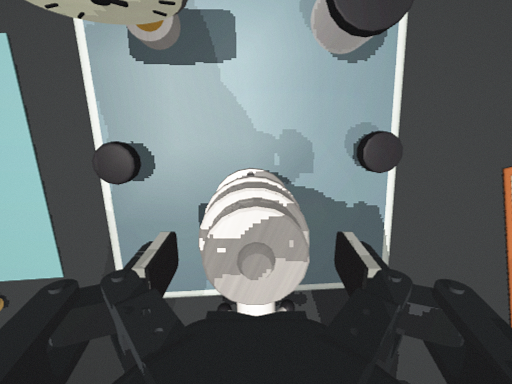

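Call:
send_rows([
  [1, 0, 0, -0.01, 0],
  [1, 0, 0, -0.02, 0],
  [1, 0, 0, -0.028, 0],
  [1, 0, 0, -0.03, 0],
  [1, 0, 0, 0, 0],
  [1, 0, 0, 0, 0],
])

```text
clock: 36.25
eef_pos: [502.6, -206.1, 254.3]
tool_rot: [3.108, -0.06, -0.001]
force: [-0.1, -0.8, 0.4]
width: 85.3
```

Call:
send_rows([
  [1, -0.032, -0.013, 0, 0],
  [1, 0, 0, 0, 0],
  [1, 0, 0, 0, 0],
  [1, 0.032, 0.013, 0, 0],
  [1, 0, 0, 0, 0],
  [1, 0, 0, 0, 0],
])

```text
clock: 36.75
eef_pos: [494.5, -203.7, 250.3]
tool_rot: [3.11, -0.046, 0.002]
force: [-1.4, 1.1, -1.6]
width: 85.3
```

Call:
send_rows([
  [1, -0.032, -0.013, 0, 0],
  [1, 0, 0, 0, 0],
  [1, 0, 0, 0, 0],
  [1, 0.032, 0.013, 0, 0],
  [1, 0, 0, 0, 0],
  [1, 0, 0, 0, 0],
])

```text
clock: 37.25
eef_pos: [488.3, -201.7, 245.3]
tool_rot: [3.114, -0.033, 0.005]
force: [-1.4, 0.2, -1.3]
width: 85.7
```

Call:
send_rows([
  [1, -0.032, -0.013, 0, 0],
  [1, 0, 0, 0, 0],
  [1, 0, 0, 0, 0],
  [1, 0.032, 0.013, 0, 0],
  [1, 0, 0, 0, 0],
  [1, 0, 0, 0, 0],
])

```text
clock: 37.75
eef_pos: [483.8, -200.2, 242.5]
tool_rot: [3.117, -0.024, 0.006]
force: [-0.5, 0.3, -0.2]
width: 85.5
```

Call:
send_rows([
  [1, -0.032, -0.013, 0, 0],
  [1, 0, 0, 0, 0],
  [1, 0, 0, 0, 0],
  [1, 0.032, 0.013, 0, 0],
  [1, 0, 0, 0, 0],
  [1, 0, 0, 0, 0],
])

```text
clock: 38.25
eef_pos: [480.1, -199.0, 240.8]
tool_rot: [3.118, -0.017, 0.007]
force: [-0.3, 1.1, 0.2]
width: 85.5
```

Call:
send_rows([
  [1, 0.002, -0.01, 0, 0],
  [1, 0.004, -0.02, 0, 0],
  [1, 0.005, -0.026, 0, 0],
  [1, 0.005, -0.028, 0, 0],
  [1, 0.005, -0.028, 0, 0],
  [1, 0.005, -0.028, 0, 0],
  [1, 0.005, -0.028, 0, 0],
  [1, 0.005, -0.028, 0, 0],
  [1, 0.005, -0.028, 0, 0],
  [1, 0.006, -0.028, 0, 0],
  [1, 0.008, -0.028, 0, 0],
  [1, 0.01, -0.028, 0, 0],
])

```text
clock: 39.25
eef_pos: [547.8, 122.3, 237.8]
tool_rot: [3.116, -0.026, -0.007]
force: [0.7, -1.3, 0.0]
width: 85.6
```

Call:
send_rows([
  [1, 0.01, -0.024, 0.008, 0],
  [1, 0.01, -0.02, 0.01, 0],
  [1, 0.01, -0.012, 0.01, 0],
  [1, 0.006, -0.006, 0.01, 0],
  [1, 0.003, 0, 0.01, 0],
  [1, 0, 0, 0.01, 0],
  [1, 0, 0, 0.01, 0],
  [1, 0, 0, 0.005, 0],
  [1, 0, 0, 0, 0],
])

```text
clock: 40.0
eef_pos: [588.6, 198.5, 162.3]
tool_rot: [3.124, -0.031, 0.004]
force: [-0.7, 0.7, 0.4]
width: 85.6
```

```bash
python3 -c "
from h import *
look(46,'w28')"
```

```text
disc top 1055 [574.  199.7  22.3] circ [572.  199.9  23. ]
spig 181 [572.7 199.7  30.2] circ [572.1 199.9   8.8]
eef [588.6 198.5 162.3] [ 3.124 -0.031  0.004] w 85.6 qd 0.015 t 40.0
spig in tool xy (mm): [-20.5  -3.8 130.7]
```

View pics/w28.png

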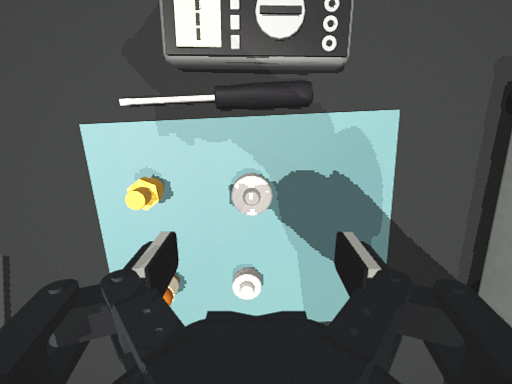

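Call:
send_rows([
  [1, -0.003, -0.001, 0.008, 0],
  [1, -0.003, -0.001, 0.01, 0],
  [1, -0.003, -0.001, 0.01, 0],
  [1, -0.003, -0.001, 0.01, 0],
  [1, -0.003, 0, 0.01, 0],
  [1, -0.003, 0, 0.01, 0],
  [1, -0.002, 0, 0.01, 0],
  [1, 0, 0, 0.01, 0],
  [1, 0, 0, 0.01, 0],
  [1, 0, 0, 0.01, 0],
  [1, 0, 0, 0.006, 0],
  [1, 0, 0, 0, 0],
])

```text
clock: 41.05
eef_pos: [569.9, 198.4, 48.6]
tool_rot: [3.124, -0.032, 0.001]
force: [-0.2, 1.2, -0.5]
width: 85.3
```

```bash
python3 -c "
from h import *
look(46,'w29')"
```

```text
disc top 2753 [575.4 199.7  22.4] circ [571.8 200.   23.2]
spig 486 [572.8 199.6  30.3] circ [572.3 199.6   8.9]
eef [569.9 198.4  48.6] [ 3.124e+00 -3.200e-02  1.000e-03] w 85.3 qd 0.005 t 41.05
spig in tool xy (mm): [ 1.8 -1.6 17.7]
```

Call:
send_rows([
  [1, 0.001, -0.001, 0.006, 0],
  [1, 0, 0, 0.007, 0],
  [1, 0, 0, 0.007, 0],
  [1, 0, 0, 0.007, 0],
  [1, 0, 0, 0.007, 0],
  [1, 0, 0, 0.004, 0],
  [1, 0, 0, 0.001, 0],
  [1, 0, 0, 0, 0],
])

```text
clock: 41.77
eef_pos: [574.2, 199.6, 7.1]
tool_rot: [3.125, -0.035, 0.0]
force: [0.1, 0.1, 0.7]
width: 85.2
```

```bash
python3 -c "
from h import *
look(46,'w30')"
```

```text
disc top 4317 [576.5 199.8  22.4] circ [571.7 199.7  23.3]
spig 791 [573.1 199.8  30.3] circ [572.5 200.    8.8]
eef [574.2 199.6   7.1] [ 3.125 -0.035  0.   ] w 85.2 qd 0.008 t 41.7667
spig in tool xy (mm): [ -0.8  -0.  -23.9]
```

Call:
send_rows([
  [1, -0.001, 0, 0.003, 0],
  [1, 0, 0, 0.001, 0],
  [1, 0, 0, 0, 0],
  [-1, 0, 0, 0, 0],
  [-1, 0, 0, 0, 0],
  [-1, 0, 0, 0, 0],
  [-1, 0, 0, 0, 0],
  [-1, 0, 0, 0, 0],
  [-1, 0, 0, 0, 0],
  [-1, 0, 0, 0, 0],
])

```text
clock: 42.65
eef_pos: [574.0, 200.2, 4.7]
tool_rot: [3.127, -0.038, 0.0]
force: [-0.4, -0.1, 0.5]
width: 43.7
```

```bash
python3 -c "
from h import *
held('w31',46)"
```

```text
spig top z -26.2 circ [-0.9  1.5  8.6]
flat z -17.7 plane [ 4.5000e-02  1.1000e-02 -1.7775e+01] 3319
disc normal world [0.007 0.004 1.   ]
disc bottom centre world [573.2 198.6   2.4] rel eef [-0.8 -1.6 -2.3]
[574.  200.2   4.7] [ 3.127 -0.038  0.   ] [-0.4 -0.1  0.5] 43.7 42.65
```

Call:
send_rows([
  [-1, 0, 0, -0.004, 0],
  [-1, 0, 0, -0.007, 0],
  [-1, 0, 0, -0.01, 0],
  [-1, 0, 0, -0.01, 0],
  [-1, 0, 0, -0.01, 0],
  [-1, 0, 0, -0.01, 0],
  [-1, 0, 0.004, -0.011, 0],
  [-1, 0, 0.006, -0.012, 0],
  [-1, -0.004, 0.01, -0.012, 0],
  [-1, -0.004, 0.015, -0.012, 0],
  [-1, -0.004, 0.02, -0.012, 0],
  [-1, -0.004, 0.022, -0.012, 0],
])

```text
clock: 43.7
eef_pos: [551.8, 126.5, 139.3]
tool_rot: [3.13, -0.038, 0.008]
force: [1.4, -0.7, -1.9]
width: 43.6
```

Call:
send_rows([
  [-1, -0.004, 0.022, -0.012, 0],
  [-1, -0.004, 0.022, -0.012, 0],
  [-1, -0.004, 0.022, -0.012, 0],
  [-1, -0.004, 0.022, -0.012, 0],
  [-1, -0.004, 0.022, -0.012, 0],
  [-1, -0.004, 0.022, -0.012, 0],
  [-1, -0.004, 0.022, -0.006, 0],
  [-1, -0.004, 0.022, 0, 0],
  [-1, -0.004, 0.022, 0, 0],
  [-1, -0.004, 0.022, 0, 0],
  [-1, -0.002, 0.022, 0, 0],
  [-1, 0, 0.022, 0, 0],
])

```text
clock: 44.7
eef_pos: [500.3, -157.1, 239.7]
tool_rot: [3.117, -0.048, 0.007]
force: [0.6, 0.1, -2.8]
width: 43.6
```

```bash
python3 -c "
from h import *
held('w32',46);go(506,-210.2,215)"
```

```text
spig top z -26.1 circ [-0.8  1.4  8.8]
flat z -17.7 plane [ 4.6000e-02  1.0000e-02 -1.7774e+01] 3317
disc normal world [-0.003  0.015  1.   ]
disc bottom centre world [ 499.7 -158.6  237.4] rel eef [-0.7 -1.5 -2.3]
[ 500.3 -157.1  239.7] [ 3.117 -0.048  0.007] [ 0.6  0.1 -2.8] 43.6 44.7
eef [ 500.1 -163.6  239.4] [ 3.112 -0.048  0.   ] delta tool mm [ 4.7 45.9 26.1]
```

Call:
send_rows([
  [-1, 0.001, 0.012, 0, 0],
  [-1, 0.001, 0.012, 0, 0],
  [-1, 0.001, 0.01, 0.004, 0],
  [-1, 0.001, 0.006, 0.006, 0],
  [-1, 0, 0.002, 0.006, 0],
  [-1, 0, 0, 0.006, 0],
  [-1, 0, 0, 0.004, 0],
  [-1, 0, 0, 0, 0],
])

```text
clock: 45.42
eef_pos: [502.3, -211.7, 215.0]
tool_rot: [3.11, -0.047, -0.005]
force: [0.1, 1.0, -1.7]
width: 43.3
```

```bash
python3 -c "
from h import *
held('w33',46);look(57,'w34',(505.3,-211.8),159);go(506,-210.2,195)"
```

```text
spig top z -26.1 circ [-0.5  1.4  8.8]
flat z -17.7 plane [ 4.4000e-02  9.0000e-03 -1.7745e+01] 3291
disc normal world [-0.003  0.022  1.   ]
disc bottom centre world [ 501.8 -213.2  212.8] rel eef [-0.4 -1.5 -2.3]
[ 502.3 -211.7  215. ] [ 3.11  -0.047 -0.005] [ 0.1  1.  -1.7] 43.3 45.4167
disc top 2085 [ 517.3 -208.7  180.3] circ [ 503.7 -210.9   28.3]
eef [ 502.4 -211.5  215.3] [ 3.11  -0.047 -0.004] w 43.7 qd 0.013 t 45.4667
eef [ 502.8 -211.5  215.8] [ 3.11  -0.048 -0.004] delta tool mm [ 2.2 -2.  20.9]
```

View pics/w34.png

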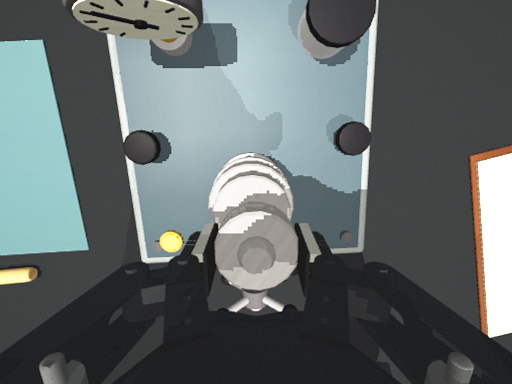

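Call:
send_rows([
  [-1, 0.001, -0.001, 0.004, 0],
  [-1, 0, -0.001, 0.005, 0],
  [-1, 0, 0, 0.005, 0],
  [-1, 0, 0, 0.004, 0],
  [-1, 0, 0, 0, 0],
])

```text
clock: 45.93
eef_pos: [505.9, -208.0, 196.8]
tool_rot: [3.11, -0.049, -0.001]
force: [-0.1, -0.6, -2.7]
width: 43.6
```

```bash
python3 -c "
from h import *
held('w35',46);look(57,'w36',(505.3,-211.8),159);go(505.3,-209.9,189)"
```

```text
spig top z -26.1 circ [-0.8  1.5  8.8]
flat z -17.7 plane [ 4.5000e-02  9.0000e-03 -1.7739e+01] 3303
disc normal world [-0.004  0.022  1.   ]
disc bottom centre world [ 505.2 -209.6  194.5] rel eef [-0.7 -1.6 -2.3]
[ 505.9 -208.   196.8] [ 3.11e+00 -4.90e-02 -1.00e-03] [-0.1 -0.6 -2.7] 43.6 45.9333
disc top 1411 [ 522.3 -212.1  180.3] circ [ 508.8 -211.1   27.5]
eef [ 506.  -208.   197.1] [ 3.11e+00 -5.00e-02 -1.00e-03] w 43.4 qd 0.01 t 45.9833
eef [ 506.2 -208.1  197.4] [ 3.11e+00 -5.00e-02 -1.00e-03] delta tool mm [-1.3  1.5  8.4]
```

Call:
send_rows([
  [-1, -0.001, 0.0015, 0.003, 0],
  [-1, 0, 0, 0.003, 0],
  [-1, 0, 0, 0.002, 0],
  [-1, 0, 0, 0, 0],
])

```text
clock: 46.37
eef_pos: [505.9, -210.5, 189.2]
tool_rot: [3.109, -0.051, -0.002]
force: [-0.4, 0.4, -2.0]
width: 43.4
```

Call:
send_rows([
  [-1, 0, 0, 0.002, 0],
  [-1, 0, 0, 0.001, 0],
  [-1, 0, 0, 0, 0],
])

```text
clock: 46.62
eef_pos: [506.0, -210.8, 185.9]
tool_rot: [3.109, -0.052, -0.002]
force: [0.1, 0.0, -1.8]
width: 43.4
```

Call:
send_rows([
  [-1, 0, -0.0005, 0.0015, 0],
  [-1, 0, 0, 0.001, 0],
  [-1, 0, 0, 0, 0],
])

```text
clock: 46.87
eef_pos: [506.3, -210.3, 183.2]
tool_rot: [3.109, -0.052, -0.002]
force: [1.4, 1.0, -1.2]
width: 43.3
```

Call:
send_rows([
  [-1, 0, 0, 0.001, 0],
  [-1, 0, 0, 0, 0],
])

```text
clock: 47.03
eef_pos: [506.5, -210.4, 183.2]
tool_rot: [3.108, -0.052, -0.002]
force: [0.2, -0.3, -2.3]
width: 43.2
```

Call:
send_rows([
  [-1, -0.0005, 0, 0.002, 0],
  [-1, 0, 0, 0, 0],
])

```text
clock: 47.2
eef_pos: [507.0, -210.4, 183.4]
tool_rot: [3.106, -0.054, -0.002]
force: [0.2, -1.1, -1.5]
width: 43.2
```

Call:
send_rows([
  [-1, -0.001, 0, 0.002, 0],
  [-1, 0, 0, 0.001, 0],
])

```text
clock: 47.37
eef_pos: [507.6, -210.4, 182.9]
tool_rot: [3.105, -0.058, -0.002]
force: [-6.4, 1.3, 11.6]
width: 43.8
```

```bash
python3 -c "
from h import *
held('w37',46)"
```

```text
spig top z -26.2 circ [-0.6  1.5  8.7]
flat z -17.7 plane [ 5.8000e-02  1.1000e-02 -1.7816e+01] 3303
disc normal world [0.    0.026 1.   ]
disc bottom centre world [ 507.2 -212.   180.7] rel eef [-0.5 -1.6 -2.2]
[ 507.6 -210.4  182.9] [ 3.105e+00 -5.800e-02 -2.000e-03] [-6.4  1.3 11.6] 43.8 47.3667
```

Call:
send_rows([
  [-1, -0.002, 0, 0, 0],
  [-1, 0, 0, 0, 0],
])

```text
clock: 47.58
eef_pos: [506.0, -210.4, 183.4]
tool_rot: [3.104, -0.059, -0.002]
force: [0.2, -0.7, -2.4]
width: 43.6
```

Call:
send_rows([
  [0.15, 0, 0, 0.001, 0],
  [0.3, 0, 0, 0, 0],
  [0.6, 0, 0, 0, 0],
  [1, 0, 0, 0, 0],
  [1, 0, 0, 0, 0],
  [1, 0, 0, 0, 0],
])

```text
clock: 48.08
eef_pos: [506.8, -210.6, 181.6]
tool_rot: [3.104, -0.06, -0.002]
force: [-0.9, -0.4, 0.0]
width: 85.0
```

```bash
python3 -c "
from h import *
held('w38',46)"
```

```text
spig top z -27.2 circ [-0.8  1.6  8.7]
flat z -18.8 plane [  0.065   0.031 -18.893] 3348
disc normal world [0.004 0.006 1.   ]
disc bottom centre world [ 506.1 -212.2  180.4] rel eef [-0.7 -1.6 -1.2]
[ 506.8 -210.6  181.6] [ 3.104e+00 -6.000e-02 -2.000e-03] [-0.9 -0.4  0. ] 85.0 48.0833
```

View pics/w38.png

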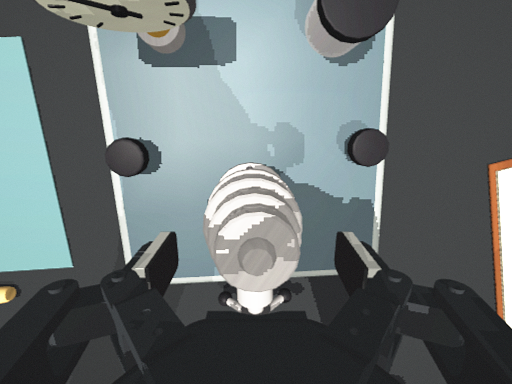

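Call:
send_rows([
  [1, 0, 0, -0.01, 0],
  [1, 0, 0, -0.02, 0],
  [1, 0, 0, -0.025, 0],
  [1, 0, 0, -0.025, 0],
  [1, 0, 0, 0, 0],
  [1, 0, 0, 0, 0],
])

```text
clock: 48.63
eef_pos: [501.4, -206.5, 266.8]
tool_rot: [3.106, -0.059, -0.0]
force: [0.3, -0.3, 0.1]
width: 85.0
```

Call:
send_rows([
  [1, -0.032, -0.013, 0, 0],
  [1, 0, 0, 0, 0],
  [1, 0, 0, 0, 0],
  [1, 0.032, 0.013, 0, 0],
  [1, 0, 0, 0, 0],
  [1, 0, 0, 0, 0],
  [1, -0.032, -0.013, 0, 0],
  [1, 0, 0, 0, 0],
  [1, 0, 0, 0, 0],
  [1, 0.032, 0.013, 0, 0],
  [1, 0, 0, 0, 0],
  [1, 0, 0, 0, 0],
])

```text
clock: 49.63
eef_pos: [487.2, -202.2, 257.8]
tool_rot: [3.111, -0.031, 0.005]
force: [-1.2, -0.0, -1.2]
width: 85.4
```

Call:
send_rows([
  [1, -0.032, -0.013, 0, 0],
  [1, 0, 0, 0, 0],
  [1, 0, 0, 0, 0],
  [1, 0.032, 0.013, 0, 0],
  [1, 0, 0, 0, 0],
  [1, 0, 0, 0, 0],
  [1, -0.032, -0.013, 0, 0],
  [1, 0, 0, 0, 0],
  [1, 0, 0, 0, 0],
  [1, 0.032, 0.013, 0, 0],
  [1, 0, 0, 0, 0],
  [1, 0, 0, 0, 0],
])

```text
clock: 50.63
eef_pos: [479.3, -199.7, 253.5]
tool_rot: [3.115, -0.016, 0.008]
force: [-1.0, 0.2, -0.5]
width: 85.3
```

Call:
send_rows([
  [1, 0, -0.01, 0, 0],
  [1, -0.001, -0.02, 0, 0],
  [1, -0.002, -0.026, 0, 0],
  [1, -0.002, -0.028, 0, 0],
  [1, -0.002, -0.028, 0, 0],
  [1, -0.002, -0.028, 0, 0],
  [1, -0.002, -0.028, 0, 0],
  [1, -0.002, -0.028, 0, 0],
  [1, -0.002, -0.028, 0, 0],
  [1, -0.002, -0.028, 0, 0],
  [1, -0.002, -0.028, 0, 0],
  [1, -0.002, -0.028, 0, 0],
])

```text
clock: 51.63
eef_pos: [457.6, 121.2, 247.7]
tool_rot: [3.114, -0.028, -0.006]
force: [0.6, -0.4, -0.0]
width: 85.5
```

Call:
send_rows([
  [1, -0.003, -0.024, 0.008, 0],
  [1, -0.003, -0.018, 0.01, 0],
  [1, -0.002, -0.01, 0.01, 0],
  [1, 0, -0.005, 0.01, 0],
  [1, 0, 0, 0.01, 0],
  [1, 0, 0, 0.01, 0],
  [1, 0, 0, 0.01, 0],
  [1, 0, 0, 0.01, 0],
  [1, 0, 0, 0.005, 0],
  [1, 0, 0, 0, 0],
])

```text
clock: 52.47
eef_pos: [449.0, 191.8, 161.8]
tool_rot: [3.123, -0.036, 0.007]
force: [0.4, -0.0, 0.1]
width: 85.5
```

```bash
python3 -c "
from h import *
look(36,'w39')"
```

```text
disc top 587 [456.9 205.1  20.3] circ [454.3 205.8  18. ]
spig 196 [455.  205.7  28.1] circ [454.8 205.7   8.9]
eef [449.  191.8 161.8] [ 3.123 -0.036  0.007] w 85.5 qd 0.007 t 52.4667
spig in tool xy (mm): [  1.1 -16.3 132.7]
```

View pics/w39.png

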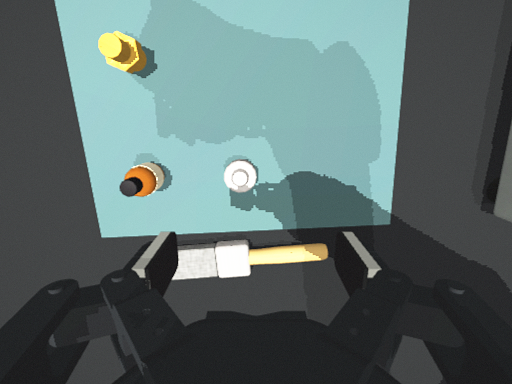

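Call:
send_rows([
  [1, 0, -0.003, 0.008, 0],
  [1, 0, -0.003, 0.01, 0],
  [1, 0, -0.003, 0.01, 0],
  [1, 0, -0.003, 0.01, 0],
  [1, 0, -0.003, 0.01, 0],
  [1, 0, 0, 0.01, 0],
  [1, 0, 0, 0.01, 0],
  [1, 0, 0, 0.01, 0],
  [1, 0, 0, 0.01, 0],
  [1, 0, 0, 0.01, 0],
  [1, 0, 0, 0.006, 0],
  [1, 0, 0, 0, 0],
])

```text
clock: 53.52
eef_pos: [453.7, 206.2, 46.4]
tool_rot: [3.123, -0.037, 0.006]
force: [-0.4, -0.4, 0.5]
width: 85.4
```

```bash
python3 -c "
from h import *
look(36,'w40')"
```

```text
disc top 1460 [458.5 206.1  20.3] circ [454.7 205.8  18. ]
spig 491 [455.5 205.5  28.3] circ [455.  205.8   8.8]
eef [453.7 206.2  46.4] [ 3.123 -0.037  0.006] w 85.4 qd 0.01 t 53.5167
spig in tool xy (mm): [ 0.6  0.1 17.5]
```

Call:
send_rows([
  [1, 0, 0, 0.006, 0],
  [1, 0, 0, 0.007, 0],
  [1, 0, 0, 0.007, 0],
  [1, 0, 0, 0.007, 0],
  [1, 0, 0, 0.007, 0],
  [1, 0, 0, 0.004, 0],
  [1, 0, 0, 0.001, 0],
  [1, 0, 0, 0, 0],
])

```text
clock: 54.23
eef_pos: [456.5, 206.0, 4.7]
tool_rot: [3.124, -0.039, 0.006]
force: [0.0, 0.0, -0.3]
width: 85.5
```

```bash
python3 -c "
from h import *
look(36,'w41')"
```

```text
disc top 2312 [459.9 205.8  20.4] circ [454.6 205.5  18.3]
spig 798 [455.7 205.8  28.3] circ [455.2 205.6   8.9]
eef [456.5 206.    4.7] [ 3.124 -0.039  0.006] w 85.5 qd 0.01 t 54.2333
spig in tool xy (mm): [ -0.3   0.8 -24.3]
```

Call:
send_rows([
  [-1, 0, 0, 0, 0],
  [-1, 0, 0, 0, 0],
  [-1, 0, 0, 0, 0],
  [-1, 0, 0, 0, 0],
  [-1, 0, 0, 0, 0],
  [-1, 0, 0, 0, 0],
  [-1, 0, 0, 0, 0],
  [-1, 0, 0, 0, 0],
  [-1, 0, 0, 0, 0],
])

```text
clock: 55.03
eef_pos: [457.0, 206.3, 6.5]
tool_rot: [3.126, -0.041, 0.005]
force: [0.2, 0.2, -1.1]
width: 33.5
```

```bash
python3 -c "
from h import *
held('w42',36)"
```

```text
spig top z -22.5 circ [-0.1 -3.1 13. ]
flat z -14.0 plane [ 5.30e-02 -4.00e-03 -1.42e+01] 1102
disc normal world [0.012 0.02  1.   ]
disc bottom centre world [457.  209.3   2.5] rel eef [ 0.  3. -4.]
[457.  206.3   6.5] [ 3.126 -0.041  0.005] [ 0.2  0.2 -1.1] 33.5 55.0333
```

Call:
send_rows([
  [-1, 0, 0, -0.004, 0],
  [-1, 0, 0, -0.007, 0],
  [-1, 0, 0, -0.01, 0],
  [-1, 0, 0, -0.01, 0],
  [-1, 0, 0, -0.01, 0],
  [-1, 0, 0, -0.01, 0],
  [-1, 0, 0.004, -0.011, 0],
  [-1, 0, 0.006, -0.012, 0],
  [-1, 0.002, 0.01, -0.012, 0],
  [-1, 0.003, 0.015, -0.012, 0],
  [-1, 0.003, 0.02, -0.012, 0],
  [-1, 0.003, 0.022, -0.012, 0],
])

```text
clock: 56.08
eef_pos: [460.4, 132.8, 139.3]
tool_rot: [3.127, -0.038, 0.017]
force: [0.1, 0.5, -1.4]
width: 33.4
```

```bash
sed -i 's/(np.hypot(q\[:,0\],q\[:,1\])<16)/(np.hypot(q[:,0],q[:,1]-1.4)<11.5)/' h.py; python3 -c "
from h import *
held('w43',36)"
```

```text
spig top z -22.6 circ [-1.1  1.5  8.7]
flat z -14.1 plane [ 5.1000e-02  7.0000e-03 -1.4192e+01] 1281
disc normal world [0.013 0.008 1.   ]
disc bottom centre world [459.5 131.2 135.4] rel eef [-0.9 -1.6 -3.9]
[460.4 132.8 139.3] [ 3.127 -0.038  0.017] [ 0.1  0.5 -1.4] 33.4 56.0833
```

View pics/w43.png

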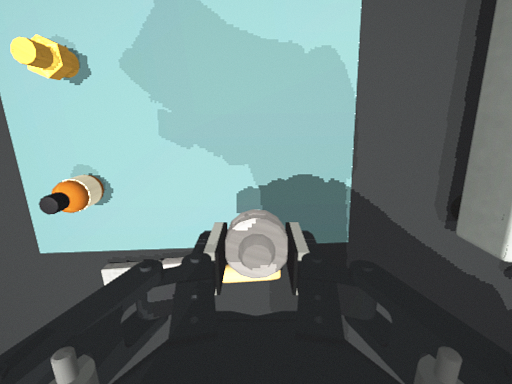

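Call:
send_rows([
  [-1, 0.004, 0.022, -0.012, 0],
  [-1, 0.004, 0.022, -0.012, 0],
  [-1, 0.004, 0.022, -0.012, 0],
  [-1, 0.004, 0.022, -0.012, 0],
  [-1, 0.004, 0.022, -0.012, 0],
  [-1, 0.004, 0.022, -0.012, 0],
  [-1, 0.004, 0.022, -0.012, 0],
  [-1, 0.004, 0.022, -0.01, 0],
  [-1, 0.004, 0.022, -0.006, 0],
  [-1, 0.004, 0.022, 0, 0],
  [-1, 0.004, 0.022, 0, 0],
  [-1, 0.004, 0.022, 0, 0],
])

```text
clock: 57.13
eef_pos: [503.2, -147.7, 261.6]
tool_rot: [3.116, -0.039, 0.016]
force: [-0.3, 0.8, -1.4]
width: 33.4
```

Call:
send_rows([
  [-1, 0.003, 0.018, 0, 0],
  [-1, 0.002, 0.012, 0, 0],
  [-1, 0, 0.006, 0, 0],
  [-1, 0, 0, 0, 0],
  [-1, 0, 0, 0, 0],
])

```text
clock: 57.55
eef_pos: [505.7, -191.2, 263.8]
tool_rot: [3.114, -0.036, 0.007]
force: [0.2, 0.4, -1.4]
width: 33.3
```

```bash
python3 -c "
from h import *
held('w44',36);look(46,'w45',(506,-212),181);go(506.5,-210.4,220)"
```

```text
spig top z -22.5 circ [-0.9  1.3  8.7]
flat z -14.1 plane [ 5.5000e-02  8.0000e-03 -1.4135e+01] 1301
disc normal world [0.018 0.02  1.   ]
disc bottom centre world [ 505.  -192.6  259.9] rel eef [-0.7 -1.5 -3.9]
[ 505.7 -191.2  263.8] [ 3.114 -0.036  0.007] [ 0.2  0.4 -1.4] 33.3 57.55
disc top 1445 [ 512.  -215.1  200.3] circ [ 504.3 -211.5   22.8]
spig 328 [ 505.  -211.5  208.2] circ [ 504.3 -211.2    9. ]
eef [ 505.7 -190.9  263.8] [ 3.114 -0.036  0.008] w 33.6 qd 0.012 t 57.6
spig in tool xy (mm): [-3.5 18.8 55.3]
eef [ 505.9 -190.5  263.9] [ 3.114 -0.037  0.008] delta tool mm [-1.2 18.7 44.4]
```

View pics/w45.png

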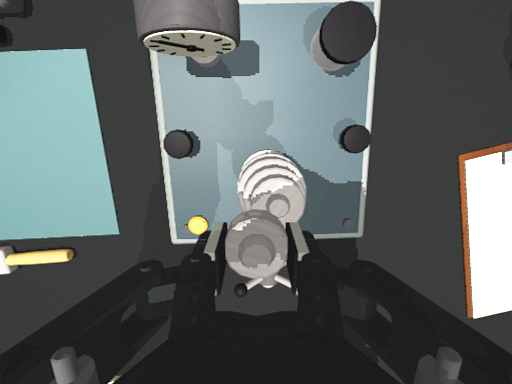

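Call:
send_rows([
  [-1, 0, 0.004, 0.004, 0],
  [-1, 0, 0.005, 0.006, 0],
  [-1, -0.001, 0.005, 0.006, 0],
  [-1, 0, 0.003, 0.007, 0],
  [-1, 0, 0, 0.007, 0],
  [-1, 0, 0, 0.007, 0],
  [-1, 0, 0, 0.004, 0],
  [-1, 0, 0, 0, 0],
])

```text
clock: 58.32
eef_pos: [506.1, -206.3, 218.1]
tool_rot: [3.116, -0.034, 0.015]
force: [-0.4, 0.4, -0.7]
width: 33.7
```

```bash
python3 -c "
from h import *
held('w46',36);look(46,'w47',(506,-212),181);go(505.9,-210.2,214)"
```

```text
spig top z -22.5 circ [-0.9  1.5  8.9]
flat z -14.1 plane [ 5.4000e-02  9.0000e-03 -1.4119e+01] 1278
disc normal world [0.019 0.017 1.   ]
disc bottom centre world [ 505.4 -207.9  214.2] rel eef [-0.7 -1.6 -3.9]
[ 506.1 -206.3  218.1] [ 3.116 -0.034  0.015] [-0.4  0.4 -0.7] 33.7 58.3167
disc top 1133 [ 518.2 -213.9  200.2] circ [ 506.6 -211.4   22.4]
eef [ 506.2 -206.3  218.4] [ 3.116 -0.035  0.015] w 33.7 qd 0.016 t 58.3667
eef [ 506.6 -206.3  219. ] [ 3.115 -0.036  0.015] delta tool mm [-0.9  3.7  5.1]
```

Correct y by +3.5 (tool) while staying above the spigot tip (209).

Call:
send_rows([
  [-1, -0.0005, 0.002, 0.001, 0],
  [-1, -0.0005, 0.0015, 0.002, 0],
  [-1, 0, 0, 0, 0],
])

```text
clock: 58.67
eef_pos: [506.5, -209.9, 216.7]
tool_rot: [3.115, -0.037, 0.016]
force: [-0.2, -0.8, -1.9]
width: 33.7
```

```bash
python3 -c "
from h import *
held('w48',36);go(505.9,-210.2,208)"
```

```text
spig top z -22.6 circ [-0.9  1.4  8.8]
flat z -14.0 plane [ 5.1000e-02  6.0000e-03 -1.4104e+01] 1292
disc normal world [0.013 0.021 1.   ]
disc bottom centre world [ 505.8 -211.4  212.8] rel eef [-0.7 -1.5 -4. ]
[ 506.5 -209.9  216.7] [ 3.115 -0.037  0.016] [-0.2 -0.8 -1.9] 33.7 58.6667
eef [ 506.7 -209.8  216.9] [ 3.115 -0.038  0.016] delta tool mm [-1.1  0.1  8.9]
```

Call:
send_rows([
  [-1, -0.0005, 0, 0.002, 0],
  [-1, -0.0005, 0, 0.002, 0],
  [-1, 0, 0, 0.002, 0],
  [-1, 0, 0, 0, 0],
])

```text
clock: 59.05
eef_pos: [506.2, -210.1, 211.0]
tool_rot: [3.114, -0.039, 0.016]
force: [-0.7, -0.9, -1.1]
width: 33.3
```

Call:
send_rows([
  [-1, 0, 0, 0.0015, 0],
  [-1, 0, 0, 0.001, 0],
  [-1, 0, 0, 0, 0],
])

```text
clock: 59.3
eef_pos: [506.3, -210.1, 208.2]
tool_rot: [3.114, -0.039, 0.016]
force: [-0.3, 0.0, -1.3]
width: 33.1
```

Call:
send_rows([
  [-1, 0, 0, 0.0015, 0],
  [-1, 0, 0, 0.001, 0],
  [-1, 0, 0, 0, 0],
])

```text
clock: 59.55
eef_pos: [506.4, -210.1, 205.4]
tool_rot: [3.114, -0.039, 0.016]
force: [0.1, -0.6, -1.3]
width: 34.0
```

Call:
send_rows([
  [-1, 0, 0, 0.001, 0],
  [-1, 0, 0, 0, 0],
])

```text
clock: 59.72
eef_pos: [506.6, -210.2, 204.5]
tool_rot: [3.114, -0.039, 0.016]
force: [0.4, -0.4, -1.4]
width: 33.6
```

Call:
send_rows([
  [-1, -0.0005, 0, 0.0015, 0],
  [-1, 0, 0, 0.0005, 0],
])

```text
clock: 59.88
eef_pos: [506.8, -210.1, 204.4]
tool_rot: [3.113, -0.04, 0.016]
force: [-2.6, 0.4, 0.7]
width: 33.6
```

```bash
python3 -c "
from h import *
held('w49',36)"
```

```text
spig top z -22.5 circ [-0.8  1.6  8.8]
flat z -14.1 plane [ 5.8000e-02  7.0000e-03 -1.4146e+01] 1280
disc normal world [0.017 0.022 1.   ]
disc bottom centre world [ 506.1 -211.9  200.4] rel eef [-0.6 -1.7 -3.9]
[ 506.8 -210.1  204.4] [ 3.113 -0.04   0.016] [-2.6  0.4  0.7] 33.6 59.8833
```

Call:
send_rows([
  [-0.05, 0, 0, 0, 0],
  [0.1, 0, 0, 0, 0],
  [0.4, 0, 0, 0, 0],
  [0.8, 0, 0, 0, 0],
  [1, 0, 0, 0, 0],
  [1, 0, 0, 0, 0],
])

```text
clock: 60.43
eef_pos: [507.7, -210.3, 204.3]
tool_rot: [3.113, -0.043, 0.016]
force: [-0.0, 0.1, -0.4]
width: 85.6
```

```bash
python3 -c "
from h import *
held('w50',36)"
```

```text
spig top z -22.4 circ [-2.1  1.5  8.7]
flat z -13.9 plane [  0.062   0.018 -14.035] 1273
disc normal world [0.019 0.011 1.   ]
disc bottom centre world [ 505.7 -212.   200.2] rel eef [-1.9 -1.6 -4.2]
[ 507.7 -210.3  204.3] [ 3.113 -0.043  0.016] [-0.   0.1 -0.4] 85.6 60.4333
```

Call:
send_rows([
  [1, 0, 0, -0.005, 0],
  [1, 0, 0, -0.01, 0],
  [1, 0, 0, -0.015, 0],
  [1, 0, 0, -0.015, 0],
  [1, 0, 0, -0.015, 0],
  [1, 0, 0, -0.01, 0],
  [1, 0, 0, 0, 0],
])

```text
clock: 61.07
eef_pos: [504.5, -207.5, 280.4]
tool_rot: [3.114, -0.043, 0.017]
force: [0.2, 0.4, 0.8]
width: 85.4
```

Run:
```python
from h import *
look(36,'w51',(505,-211.5),201)
p=get_image("scene");cv2.imwrite("pics/s2.png",cv2.resize(p["image"][130:250,60:400],None,fx=2.2,fy=2.2,interpolation=cv2.INTER_CUBIC))
```

```text
disc top 1046 [ 508.  -211.1  218.3] circ [ 504.4 -211.4   18. ]
spig 339 [ 505.1 -211.4  226.2] circ [ 504.7 -211.4    8.9]
eef [ 504.5 -207.5  280.4] [ 3.114 -0.043  0.017] w 85.4 qd 0.007 t 61.0667
spig in tool xy (mm): [-2.1  2.5 53.4]
```

View pics/w51.png

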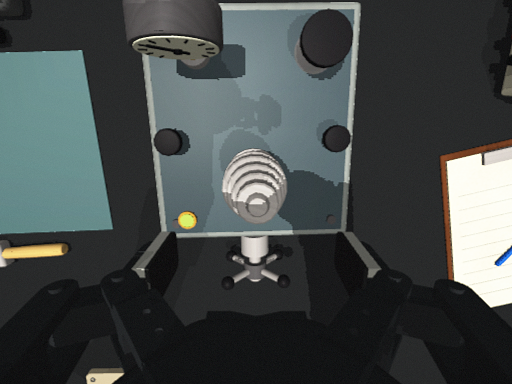

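View pics/s2.png

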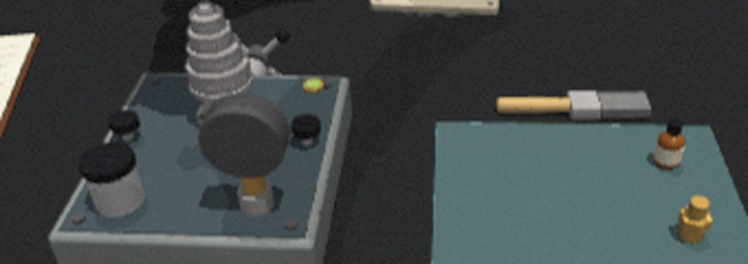

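Run:
```python
from h import *
s=read_state();p=get_image("wrist");c=cloud(p,None,s)
r=np.hypot(c[:,0]-504.5,c[:,1]+211.4)
for d,zt in((68,159),(57,181),(46,201),(36,219)):
    m=(r<d/2+3)&(abs(c[:,2]-zt+.7)<2.5); f=np.linalg.lstsq(np.c_[c[m][:,:2]-[504.5,-211.4],np.ones(m.sum())],c[m][:,2],rcond=None)[0]
    print(d,m.sum(),np.median(c[m][:,2]).round(2),f.round(3),"xmax",c[m][:,0].max().round(1),"ymid",((c[m][:,1].max()+c[m][:,1].min())/2).round(1), np.ptp(c[m][:,1]).round(1))
t=get_image("top");c=cloud(t)
for n,(x,y) in dict(bottle=(451,307),adaptor=(576,315)).items():
    m=(c[:,2]>40)&(np.hypot(c[:,0]-x,c[:,1]-y)<40);print(n,np.median(c[m],0).round(1))
for n in("dust_brush","screwdriver","multimeter_center"):
    o=outline_of(t,n); print(n,[np.round(q["box"],1) for q in o[:1]])
```

```text
68 548 158.19 [ 1.00000e-03 -2.00000e-03  1.58151e+02] xmax 535.8 ymid -210.2 67.2
57 576 180.11 [1.00000e-03 0.00000e+00 1.80067e+02] xmax 531.8 ymid -210.6 56.2
46 509 200.14 [ 4.00000e-03 -4.00000e-03  2.00055e+02] xmax 527.1 ymid -211.8 44.7
36 995 218.22 [-2.00000e-03 -4.00000e-03  2.18218e+02] xmax 522.4 ymid -211.3 34.9
bottle [451.5 305.4  46.4]
adaptor [575.3 314.6  50.8]
dust_brush [array([146.8, 248.6, 211.9, 267.8])]
screwdriver [array([136.8, 141.1, 203.1, 151.5])]
multimeter_center [array([152.4, 110.8, 211.1, 136.6])]
```

```bash
python3 -c "
from cell import *
print(finish_job())"
```

```text
the job is handed in; nothing more can be done
None
```

All four weights are stacked on the carrier in order, 68, 57, 46 and 36 mm from bottom to top. I lowered each one until the wrist force showed contact, then released it. The job was handed in at about 61 s with the gripper open and well clear of the stack.

**Last checks on the stack:**
- **Seating:** the wrist camera put the disc faces at 158.2, 180.1, 200.1 and 218.2 mm. The expected heights are 159, 181, 201 and 219. The camera read faces of known height about 0.7 mm low throughout the job, so I take all four as fully home.
- **Flatness:** each face is tilted by no more than about 0.005 rad.
- **Centring:** the discs are within about 1–2 mm of one another and of the carrier axis, which is inside the play of the spigots.

**Bystanders:** the adaptor, bottle, brush, screwdriver and multimeter are where they were, to within measuring error. The brush and screwdriver boxes from the network differ by a few pixels between the first and last pictures. I put that down to network noise, because nothing came near them.

**What disagreed:**
- Fast moves made the tool tilt slowly drift, up to about 0.06 rad, and I corrected it between picks.
- The discs hung up to about 1.5° out of level when they touched down, and settled flat on release.
- Measurements of the same spigot's position differed by up to about 2 mm between views.

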